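Weigh a copper bowl on the balance with brass weights and the sliding poise

ROBOT

A 7-joint arm with a two-finger parallel gripper is mounted at the origin on the work surface. World frame = base frame: x ahead of the robot, y to its left, z up, the work surface at z = 0. Lengths are in m, angles in rad, forces in N, time in s.
With the tool pointing down it reaches from about 0.425 to 0.825 m from the base axis. Payload 3.6 kg.
Tool frame: the origin (TCP) lies at the very end of the fingers, on their centre line; the grasp point (between the pads) lies 19 mm behind it (manip.pinch_z is the z of the grasp point in the tool frame, in m); z points along the fingers, y is the direction in which the jaws open and shut (so a half turn about z gives the same grasp; the last joint's range is limited). The gripper opens to 85 mm and grips with 20 to 120 N. Pads are 22 mm wide; open, the fingers measure 114 mm over their backs; the gripper's body (76 mm by 85 mm) begins 54 mm behind the grasp point. The pads swing forward as they close: fully open they stand 13 mm farther back than shut.
Start: joints at [-1.181, 0.615, -0.013, 1.423, 0.008, 1.103, -0.04], TCP at [0.263, 0.594, 0.231] pointing down, gripper open.
Joint ranges: [-3.12, 3.12], [-0.3, 2.06], [-1.34, 1.32], [0.26, 2.42], [-1.36, 4.5], [0.01, 1.98], [-2.84, 2.84]. Speed limits (rad/s): [2.79, 2.79, 3.14, 3.14, 3.14, 3.14, 3.14].

INTERFACE

Orientations are given as a unit quaternion [x, y, z, w].
In Python, from rig import manip gives the robot as it stands. The module is installed in compiled form; this text tells all that it offers.
- The arm moves only by the shell command python3 -m crank 'ROWS' [FORCE]. ROWS is JSON, a list of rows, each a list of 3 entries, a list of its own where there are three numbers: the shift along the tool's x, y, z in units of 25 mm (1.0 is 25 mm), then the turn, a rotation vector about the tool's x, y, z in units of 6 degrees (1.0 is 6 degrees), then the opening, from 0 (shut) to 1 (fully open). A call has 1 to 5 rows; each row shifts and turns the pose as measured when the row begins, along the tool's axes as they then stand; what a row does not reach is not made up. A row lasts 1/12 s, in which the tool goes at most 41.7 mm and 7.16 degrees, less where a joint would pass 70% of its speed; a pose out of reach is approached as far as the arm can. A call is refused whole if a number of a shift passes 1 or a number of a turn 1, either way. A call with a gripper value outside its range is refused whole. The fingers move at their own pace and stop on an object; FORCE is the grip in N (left out, the last holds). Time passes only in rows, so rows that do not move let the fingers close. It gives the time, the measured TCP pose, the force and the opening at its end, in the units of the state.
- manip.read_state(): the state, without advancing time (a new reading comes with each control period).
- manip.read_camera(name): name is "scene" or "top" or "wrist"; returns the picture (420x560x3 uint8, red, green, blue); there is no depth.
- manip.camera_params(name): a dict with "fx", "fy", "cx", "cy" (pixels), "camera_from_world" (4x4, takes a point from world to camera coordinates). Camera axes: x right, y up, looking along -z (the intrinsics and any distortion apply to the point x, -y, -z); pixel columns grow to the right and rows downward; lengths in m; the calibration is good to about 2 mm. The wrist camera is an equidistant fisheye: a pixel r from the principal point sees the ray r / f radians off the axis. A picture is of the moment at which its call begins: read the wrist's pose just before it. camera_params takes no time and is no camera call; for the wrist camera it gives the pose at the moment of the call.
- manip.close_job(): hands the job in, once; it reports no verdict.
The state is a dict: "t": time; "q": joint angles; "qd": joint speeds; "effort": joint torques, N m; "tcp_pos": TCP position; "orientation": TCP orientation; "force": force on the tool from outside, world axes, zero at the start; "moment": the same for the moment, N m; "width": opening from 0.0 (shut) to 1.0 (fully open).
Only numpy, scipy, OpenCV 4.12 (cv2) and the standard library are available. Lean on these libraries where they do the work, as an engineer would, in place of code of your own. Each camera call takes 0.05 s, during which the arm holds its last target.

TASK

Weigh the copper bowl that stands on the balance: choose from the brass weights on the board and set them gently on the empty pan, upright and never dropped, then slide the poise along its bar until the beam comes to rest level (pointer in the pale band). Move the poise with light pushes on the side of its tab, without pinching it or leaning on the balance, leave the bowl where it is on its pan, keep all weights standing, the unused ones on the board or the counter, and do not disturb the jug, pot and mallet.

Things in the scene. Friction and masses are not known exactly. Their poses are not given: they have to be found in the camera images.
- beam (a joint): Tilt of the balance's beam, rad, counted from the stop on the bowl's side: 0 = goods pan (left) fully down, weights pan up (so at the start); 0.12 = level; 0.24 = weights pan fully down, at the other stop. Damped: comes to rest about 2 s after the last touch. Floating between the stops, 1 mm of poise travel (or 2.3 g on a pan) changes its resting tilt by about 0.012 rad.
- poise (a joint): Travel of the sliding poise along its bar, m: 0 = the end on the goods pan's side, 0.110 = the end on the weights pan's side. Sliding it towards the weights pan acts like adding weight to that pan: 2.27 g for each mm, 0 g at 0 and 250 g at 0.110. It stays where it is left and takes about 2 N to slide; it stops dead at both ends.
- poise_tab (a point): Middle of the poise's finger tab: upright, brass, 10 mm along the bar, 12 mm across it, 30 mm high, on top of the poise block (26 mm along the bar, 36 mm across, 34 mm high). The straight bar, 172 mm long, runs along the balance's y axis, 120 mm to its -x side. At level beam this point is 102 mm above the counter.
- balance: Two-platform balance, grey-green base 290 x 140 mm, fixed to the counter. Origin: centre of its underside. y axis along the beam, from the weights pan (right, y = -110 mm) to the goods pan (left, y = +110 mm); its -x axis points to the poise bar on the robot's side. Beam pivot 90 mm up. The pans stay horizontal as the beam tilts, and rise or fall up to 13 mm from level.
- pointer_tip (a point): Tip of the thin upright pointer on the middle of the beam, 210 mm above the counter at level; behind its end stands an index plate with a pale 7 mm wide band in its middle: tip in the band = level.
- weights_pan: The weights pan, a flat plain round steel platform, 140 mm diameter, 5 mm thick, on a stem. Its origin is at the beam's end knife-edge, 50 mm below the centre of its upper face.
- weights_pan_top (a point): Centre of the upper face of the weights pan (empty at the start); 140 mm above the counter at level.
- goods_pan: The goods pan, same shape as the weights pan; it carries the bowl. Origin 50 mm below the centre of its upper face.
- goods_pan_top (a point): Centre of the upper face of the goods pan.
- bowl_centre (a point): Middle (half-way up) of the copper bowl, 116 mm wide, 50 mm high, standing upright on the goods pan. Its weight is not known: somewhere between 300 and 700 g.
- board: Wooden board 220 x 220 x 12 mm lying fixed on the counter, on which the weights stand. Origin: centre of its underside.
- w500: The 500 g weight: brass cylinder 38 mm in diameter and 44 mm high, with a knob on top (62 mm high in all). Origin: centre of its underside.
- w500_centre (a point): Centre of the cylinder of this 500 g weight, 22 mm above its underside.
- w200a: The 200 g weight: brass cylinder 28 mm in diameter and 32 mm high, with a knob on top (45 mm high in all). Origin: centre of its underside.
- w200a_centre (a point): Centre of the cylinder of this 200 g weight, 16 mm above its underside.
- w200b: The 200 g weight: brass cylinder 28 mm in diameter and 32 mm high, with a knob on top (45 mm high in all). Origin: centre of its underside.
- w200b_centre (a point): Centre of the cylinder of this 200 g weight, 16 mm above its underside.
- w100: The 100 g weight: brass cylinder 22 mm in diameter and 27 mm high, with a knob on top (37 mm high in all). Origin: centre of its underside.
- w100_centre (a point): Centre of the cylinder of this 100 g weight, 13.5 mm above its underside.
- jug_centre (a point): Copper jug 90 mm wide, 145 mm high, bystander; point on its axis 70 mm up.
- pot_centre (a point): Aluminium lidded pot 96 mm wide, 88 mm high, bystander; point on its axis 30 mm up.
- mallet_head (a point): Wooden mallet 240 mm long lying on the counter, bystander; middle of its head.
Mind the look-alikes: they are no part of the job. What is shaped like the w200a but green is not meant. Leave any pink look-alike of the w500 alone.

How it is judged:
On the way:
1. At least one brass weight stands on the weights pan, let go ((((horizontal distance between w500_centre and weights_pan_top below 0.065 m and z of w500_centre in the frame of weights_pan between 0.055 and 0.08 m and contact force between w500 and weights_pan above 0.5 N) and contact force between the fingers and w500 below 0.1 N) or ((horizontal distance between w200a_centre and weights_pan_top below 0.065 m and z of w200a_centre in the frame of weights_pan between 0.055 and 0.08 m and contact force between w200a and weights_pan above 0.5 N) and contact force between the fingers and w200a below 0.1 N) or ((horizontal distance between w200b_centre and weights_pan_top below 0.065 m and z of w200b_centre in the frame of weights_pan between 0.055 and 0.08 m and contact force between w200b and weights_pan above 0.5 N) and contact force between the fingers and w200b below 0.1 N) or ((horizontal distance between w100_centre and weights_pan_top below 0.065 m and z of w100_centre in the frame of weights_pan between 0.055 and 0.08 m and contact force between w100 and weights_pan above 0.5 N) and contact force between the fingers and w100 below 0.1 N))), for 0.2 s.
At the end, for the whole second after the job is handed in: The beam rests within 0.03 rad of level (pointer in the pale band); the bowl stands upright within 35 mm of the goods pan's centre; one or more weights stand within 65 mm of the weights pan's centre; every weight is upright and still, on that pan, the board or the counter (value of joint beam between 0.09 and 0.15 rad and velocity of joint beam between -0.03 and 0.03 rad/s and horizontal distance between bowl_centre and goods_pan_top below 0.035 m and angle between bowl_centre's own z axis and vertical below 0.1 rad and z of bowl_centre in the frame of goods_pan between 0.065 and 0.085 m and ((horizontal distance between w500_centre and weights_pan_top below 0.065 m and z of w500_centre in the frame of weights_pan between 0.055 and 0.08 m and contact force between w500 and weights_pan above 0.5 N) or (horizontal distance between w200a_centre and weights_pan_top below 0.065 m and z of w200a_centre in the frame of weights_pan between 0.055 and 0.08 m and contact force between w200a and weights_pan above 0.5 N) or (horizontal distance between w200b_centre and weights_pan_top below 0.065 m and z of w200b_centre in the frame of weights_pan between 0.055 and 0.08 m and contact force between w200b and weights_pan above 0.5 N) or (horizontal distance between w100_centre and weights_pan_top below 0.065 m and z of w100_centre in the frame of weights_pan between 0.055 and 0.08 m and contact force between w100 and weights_pan above 0.5 N)) and ((horizontal distance between w500_centre and weights_pan_top below 0.065 m and z of w500_centre in the frame of weights_pan between 0.055 and 0.08 m and contact force between w500 and weights_pan above 0.5 N) or height (world z) of w500_centre below 0.045 m) and angle between each of w500_centre, w200a_centre, w200b_centre, w100_centre's own z axis and vertical below 0.15 rad and linear speed of each of w500, w200a, w200b, w100 below 0.02 m/s and ((horizontal distance between w200a_centre and weights_pan_top below 0.065 m and z of w200a_centre in the frame of weights_pan between 0.055 and 0.08 m and contact force between w200a and weights_pan above 0.5 N) or height (world z) of w200a_centre below 0.045 m) and ((horizontal distance between w200b_centre and weights_pan_top below 0.065 m and z of w200b_centre in the frame of weights_pan between 0.055 and 0.08 m and contact force between w200b and weights_pan above 0.5 N) or height (world z) of w200b_centre below 0.045 m) and ((horizontal distance between w100_centre and weights_pan_top below 0.065 m and z of w100_centre in the frame of weights_pan between 0.055 and 0.08 m and contact force between w100 and weights_pan above 0.5 N) or height (world z) of w100_centre below 0.045 m)); the robot touches nothing.
It fails at once if The fingers press any part of the balance with more than 15 N (leaning on it, pinching the poise, forcing it against its end) (contact force between the fingers and balance above 15 N).
It fails at once if The weights pan takes more than 35 N (a weight dropped or banged on it) (contact force between anything else and weights_pan above 35 N).
It fails at once if The bowl is shifted more than 40 mm off its pan's centre (horizontal distance between bowl_centre and goods_pan_top above 0.04 m).
It fails at once if A weight is knocked over (angle between any of w500_centre, w200a_centre, w200b_centre, w100_centre's own z axis and vertical above 0.7 rad).
It fails at once if The jug, pot or mallet is moved by more than 30 mm (distance of any of jug_centre, pot_centre, mallet_head from where it was at the start of the episode above 0.03 m).
It also fails if it takes over 72 s, if anything falls off the work surface, if the arm or the gripper's body presses on something with over 40 N, if the wrist force passes 120 N, or if a joint passes its speed limit or range.

## Working session

There is one attempt and no reset: what is moved stays moved. The work goes in short steps, Python scripts to look and compute and a shell command to move; the robot and the scene stay as the last step left them, time stands still between calls to the robot, and variables do not carry over. Pictures are saved under pics/ and viewed, and the job is handed in when it is done.

```bash
mkdir -p pics; python3 - <<'E'
from rig import manip
import cv2
s=manip.read_state()
print({k:(v if not hasattr(v,'__len__') else [round(float(x),4) for x in v]) for k,v in s.items()})
for n in ["scene","top","wrist"]:
    im=manip.read_camera(n); cv2.imwrite(f"pics/a_{n}.png",im[:,:,::-1])
    p=manip.camera_params(n); print(n,p["fx"],p["fy"],p["cx"],p["cy"]); print(p["camera_from_world"], [k for k in p])
print(manip.pinch_z)
E
```

```text
{'t': 0.0, 'q': [-1.1805, 0.616, -0.0126, 1.4249, 0.0081, 1.1034, -0.0404], 'qd': [-0.0017, -0.0005, 0.0003, -0.0012, -0.0003, 0.0004, 0.0008], 'effort': [-0.0001, -46.921, 0.2592, -17.1035, 0.0099, 0.0096, -0.0], 'tcp_pos': [0.2628, 0.5937, 0.2301], 'orientation': [0.2069, 0.9784, -0.0013, -0.0003], 'force': [-0.2461, 0.6478, 0.2573], 'moment': [-0.0126, -0.0073, -0.001], 'width': 1.0032389484881457}
scene 409.0945018354929 409.0945018354929 279.0334166871541 211.07894882028938
[[ 0.8413621   0.54013703  0.01902112 -0.42954737]
 [-0.32722197  0.48106639  0.81332706  0.12693826]
 [ 0.43015764 -0.6905267   0.58149573 -1.32864135]
 [ 0.          0.          0.          1.        ]] ['fx', 'fy', 'cx', 'cy', 'camera_from_world']
top 395.2185485563082 395.2185485563082 272.72582894602573 210.4950355500816
[[-0.06021297 -0.99818206 -0.00264068 -0.04729946]
 [ 0.97230699 -0.05925019  0.22607198 -0.60012598]
 [-0.22581746  0.01104492  0.97410702 -0.98356405]
 [ 0.          0.          0.          1.        ]] ['fx', 'fy', 'cx', 'cy', 'camera_from_world']
wrist 325.19226210127806 325.19226210127806 275.9244149732786 212.08714512008
[[ 0.40441428  0.91457256 -0.00247366 -0.64862085]
 [-0.87242856  0.38496422 -0.30111618  0.03889381]
 [-0.27444032  0.12393377  0.95358425 -0.38042392]
 [ 0.          0.          0.          1.        ]] ['fx', 'fy', 'cx', 'cy', 'camera_from_world']
-0.0187
```

View pics/a_scene.png

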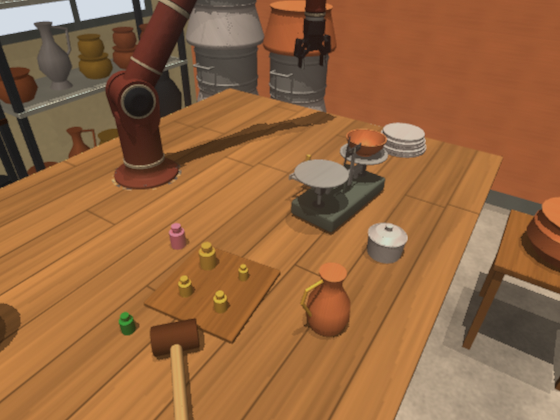

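View pics/a_top.png

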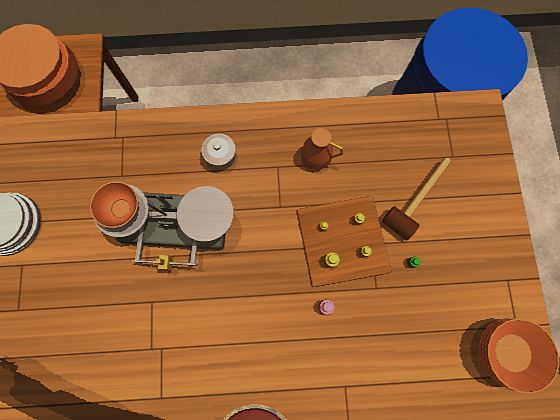

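View pics/a_wrist.png

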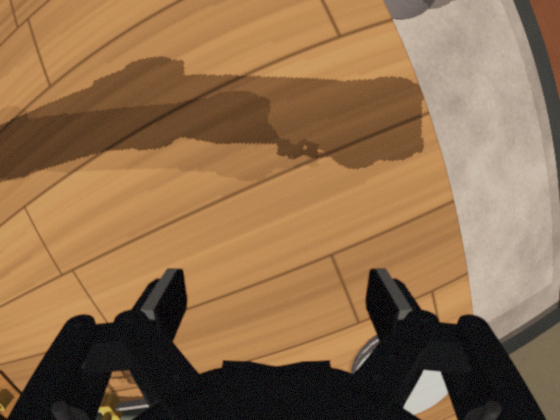

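```bash
cat > h.py <<'E'
import numpy as np, cv2
from rig import manip
from scipy.spatial.transform import Rotation as R
def ray(n,uv,p=None):
    p=p or manip.camera_params(n); T=np.array(p["camera_from_world"]); Rm=T[:3,:3]; c=-Rm.T@T[:3,3]
    x=(uv[0]-p["cx"])/p["fx"]; y=(uv[1]-p["cy"])/p["fy"]
    if n=="wrist":
        r=np.hypot(x,y); k=np.sin(r)/r if r>1e-9 else 1; d=np.array([x*k,-y*k,-np.cos(r)])
    else: d=np.array([x,-y,-1.])
    d=Rm.T@d; return c,d/np.linalg.norm(d)
def proj(n,P,p=None):
    p=p or manip.camera_params(n); T=np.array(p["camera_from_world"]); q=T[:3,:3]@np.array(P,float)+T[:3,3]
    x,y,z=q[0],-q[1],-q[2]
    if n=="wrist":
        rr=np.hypot(x,y); th=np.arctan2(rr,z); k=th/rr if rr>1e-9 else 1; x,y=x*k,y*k
    else: x,y=x/z,y/z
    return np.array([p["cx"]+p["fx"]*x,p["cy"]+p["fy"]*y])
def plane(n,uv,z,p=None):
    c,d=ray(n,uv,p); return c+d*(z-c[2])/d[2]
def tri(rs):
    A=np.zeros((3,3));b=np.zeros(3)
    for c,d in rs:
        M=np.eye(3)-np.outer(d,d);A+=M;b+=M@c
    X=np.linalg.solve(A,b); return X,[np.linalg.norm((np.eye(3)-np.outer(d,d))@(X-c)) for c,d in rs]
def st():
    s=manip.read_state(); return s
def show():
    s=st(); r=R.from_quat(s["orientation"]); m=r.as_matrix()
    print("t%.2f"%s["t"],"tcp",np.round(s["tcp_pos"],4),"x",np.round(m[:,0],3),"y",np.round(m[:,1],3),"z",np.round(m[:,2],3),"w%.3f"%s["width"],"F",np.round(s["force"],1),"q7 %.2f"%s["q"][6])
def go(P=None,yaw=None):
    """shift/turn in units still to go; yaw = world direction angle of tool y (deg)"""
    s=st(); m=R.from_quat(s["orientation"]).as_matrix(); show()
    if P is not None:
        d=np.array(P)-np.array(s["tcp_pos"]); print("world d mm",np.round(d*1e3,1)," tool units",np.round(m.T@d/0.025,2))
    if yaw is not None:
        a=np.deg2rad(yaw); y=np.array([np.cos(a),np.sin(a),0]); z=np.array([0,0,-1.]); x=np.cross(y,z)
        T=np.stack([x,y,z],1); v=R.from_matrix(m.T@T).as_rotvec(degrees=True)/6; print("turn units",np.round(v,2))
def blobs(im,lo,hi,amin=15):
    h=cv2.cvtColor(im,cv2.COLOR_RGB2HSV); m=cv2.inRange(h,np.array(lo),np.array(hi))
    n,l,s,c=cv2.connectedComponentsWithStats(m)
    return [(np.round(c[i],1).tolist(),s[i].tolist()) for i in range(1,n) if s[i][4]>=amin],m
E
python3 - <<'E'
from h import *
for n in ["top","scene"]:
    im=cv2.imread(f"pics/a_{n}.png")[:,:,::-1].copy()
    for nm,lo,hi in [("brass",(22,150,90),(35,255,255)),("green",(45,120,40),(80,255,255)),("pink",(150,60,80),(179,200,255))]:
        print(n,nm,*blobs(im,lo,hi)[0],sep="\n ")
    cv2.imwrite(f"pics/b_{n}.png",cv2.resize(im[160:320,70:430] if n=="top" else im[110:350,100:460],None,fx=2.2,fy=2.2,interpolation=cv2.INTER_CUBIC)[:,:,::-1])
E
```

```text
top
 brass
 ([335.7, 144.8], [330, 142, 12, 7, 18])
 ([359.8, 217.4], [355, 213, 10, 10, 56])
 ([324.2, 224.8], [321, 222, 7, 7, 31])
 ([366.9, 250.4], [362, 246, 9, 10, 53])
 ([332.8, 258.7], [325, 253, 15, 13, 117])
 ([162.5, 261.5], [157, 255, 12, 14, 95])
top
 green
 ([414.8, 261.3], [410, 257, 10, 10, 76])
top
 pink
 ([326.5, 306.6], [320, 300, 14, 14, 156])
scene
 brass
 ([206.2, 254.3], [200, 253, 13, 4, 27])
 ([183.2, 278.1], [181, 276, 6, 5, 17])
 ([312.9, 285.4], [306, 281, 15, 10, 35])
 ([184.0, 285.0], [179, 282, 11, 6, 32])
 ([219.2, 293.5], [216, 291, 7, 6, 30])
 ([219.5, 300.3], [214, 297, 12, 7, 42])
scene
 green
 ([125.4, 323.1], [119, 312, 14, 23, 215])
scene
 pink
 ([175.6, 230.5], [170, 224, 14, 13, 109])
```

View pics/b_top.png

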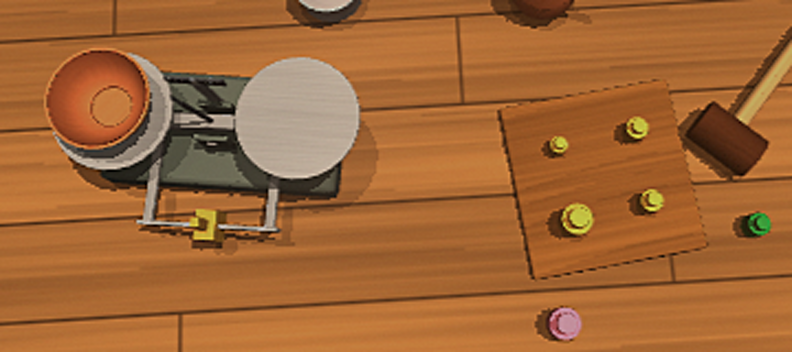

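View pics/b_scene.png

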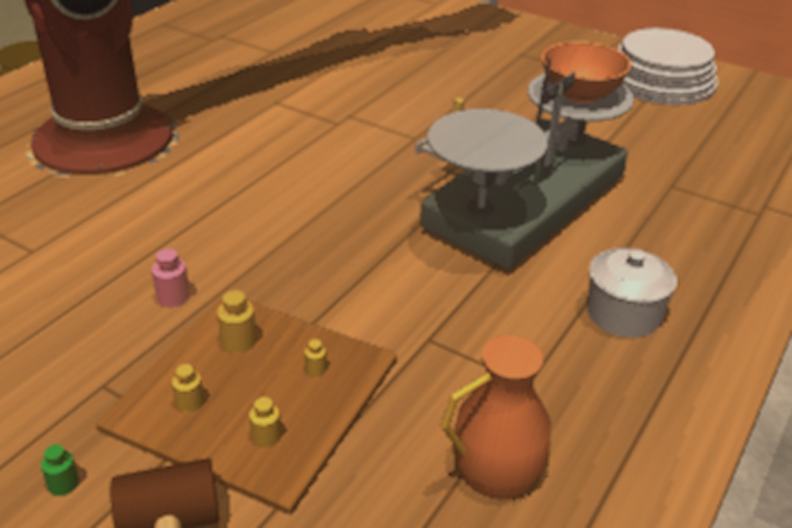

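```bash
python3 - <<'E'
from h import *
t=lambda u,v:(u/2.2+70-.3,v/2.2+160-.3); s=lambda u,v:(u/2.2+100-.3,v/2.2+110-.3)
for n,a,b in [("w500knob",(576,213),(235,297)),("w200near",(652,197),(185,370)),("w200far",(638,125),(264,402)),("w100",(559,143),(315,343)),("wpan",(298,118),(488,140)),
  ("boardL",(500,111),(257,304)),("boardR",(707,243),(99,427)),("boardFar",(667,80),(396,357))]:
    X,e=tri([ray("top",t(*a)),ray("scene",s(*b))]); print(n,np.round(X,4),np.round(e,4), "r",round(np.hypot(*X[:2]),3))
for n,c,z in [("w100",(324.2,224.8),.012+.034),("w200far",(359.8,217.4),.05),("w200near",(366.9,250.4),.05)]: print(n,plane("top",c,z))
print("poise",plane("top",t(205,224),.1), "pan153", plane("top",t(298,118),.153),"pot",plane("top",(218,150),.08),"jug",plane("top",(320,140),.14),"mallet",plane("top",(401,222),.03),"plates",plane("top",(8,222),.06))
print("barends",plane("top",t(150,224),.08),plane("top",t(277,230),.08))
E
```

```text
w500knob [ 0.4628 -0.2292  0.072 ] [0.0021 0.0021] r 0.516
w200near [ 0.4789 -0.3241  0.0543] [0.0013 0.0013] r 0.578
w200far [ 0.5684 -0.3158  0.0556] [0.0001 0.0001] r 0.65
w100 [ 0.5538 -0.2187  0.0466] [0.0002 0.0002] r 0.595
wpan [0.5818 0.084  0.1472] [0.001 0.001] r 0.588
boardL [ 0.543  -0.1931  0.0946] [0.0642 0.0642] r 0.576
boardR [ 0.4246 -0.3957  0.0067] [0.0005 0.0005] r 0.58
boardFar [ 0.6439 -0.3056  0.142 ] [0.0515 0.0515] r 0.713
w100 [ 0.55342782 -0.22000337  0.046     ]
w200far [ 0.56710677 -0.31710861  0.05      ]
w200near [ 0.47708272 -0.32604171  0.05      ]
poise [0.47453867 0.19968677 0.1       ] pan153 [0.57953738 0.08245056 0.153     ] pot [0.77192017 0.05556596 0.08      ] jug [ 0.75880102 -0.21586933  0.14      ] mallet [ 0.55140866 -0.43308034  0.03      ] plates [0.60969403 0.62423155 0.06      ]
barends [0.48074454 0.26904944 0.08      ] [0.46485963 0.12165203 0.08      ]
```

```bash
python3 - <<'E'
from h import *
go([0.56,-0.29,0.17],84)
E
```

```text
t0.15 tcp [0.2629 0.5938 0.2304] x [-0.914  0.405 -0.   ] y [ 0.405  0.914 -0.002] z [-0.001 -0.002 -1.   ] w0.996 F [ 0.4 -0.  -0. ] q7 -0.04
world d mm [ 297.1 -883.8  -60.4]  tool units [-25.18 -27.51   2.47]
turn units [-0.02 -0.   -2.98]
```

```bash
python3 -m crank '[[[-0.6,-1,0],[0,0,-1],1],[[-0.6,-1,0],[0,0,-1],1],[[-0.6,-1,0],[0,0,-1],1],[[-0.4,-1,0],[0,0,0],1],[[-0.4,-1,0],[0,0,0],1]]' 30; python3 -c "
from h import *
go([0.568,-0.316,0.17],84)"
```

```text
t: 0.57
tcp_pos: [0.2933, 0.4586, 0.2263]
orientation: [0.036, 0.999, -0.001, -0.003]
force: [0.8, 0.7, 0.5]
width: 1.0
t0.57 tcp [0.2933 0.4586 0.2263] x [-0.997  0.073  0.006] y [ 0.073  0.997 -0.001] z [-0.006 -0.001 -1.   ] w1.000 F [0.8 0.7 0.5] q7 0.40
world d mm [ 274.7 -774.6  -56.3]  tool units [-13.23 -30.1    2.21]
turn units [-0.01 -0.06  0.3 ]
```

```bash
R='[-0.5,-1,0]'; python3 -m crank '[[[-0.7,-1,0],[0,0,0],1],[[-0.7,-1,0],[0,0,0],1],[[-0.7,-1,0],[0,0,0],1],[[-0.7,-1,0],[0,0,0],1],[[-0.7,-1,0],[0,0,0],1]]'; python3 -m crank '[[[-0.7,-1,0],[0,0,0],1],[[-0.7,-1,0],[0,0,0],1],[[-0.7,-1,0],[0,0,0],1],[[-0.7,-1,0],[0,0,0],1],[[-0.7,-1,0],[0,0,0],1]]'; python3 -c "
from h import *
go([0.568,-0.316,0.17],84)"
```

```text
t: 0.98
tcp_pos: [0.3711, 0.3208, 0.2251]
orientation: [0.034, 0.999, -0.002, -0.005]
force: [0.3, -0.2, -0.1]
width: 1.002
t: 1.4
tcp_pos: [0.4521, 0.1825, 0.2244]
orientation: [0.033, 0.999, -0.002, -0.005]
force: [0.7, 0.4, -0.4]
width: 1.001
t1.40 tcp [0.4521 0.1825 0.2244] x [-0.998  0.067  0.01 ] y [ 0.067  0.998 -0.004] z [-0.01  -0.004 -1.   ] w1.001 F [ 0.7  0.4 -0.4] q7 1.05
world d mm [ 115.9 -498.5  -54.4]  tool units [ -5.98 -19.58   2.2 ]
turn units [-0.04 -0.1   0.36]
```

```bash
python3 -c "
from h import *
import json
p=manip.camera_params('wrist'); im=manip.read_camera('wrist'); cv2.imwrite('pics/c_w.png',im[:,:,::-1]); p['camera_from_world']=np.array(p['camera_from_world']).tolist(); json.dump(p,open('c_w.json','w'))
"
```

```text
(no output)
```

View pics/c_w.png

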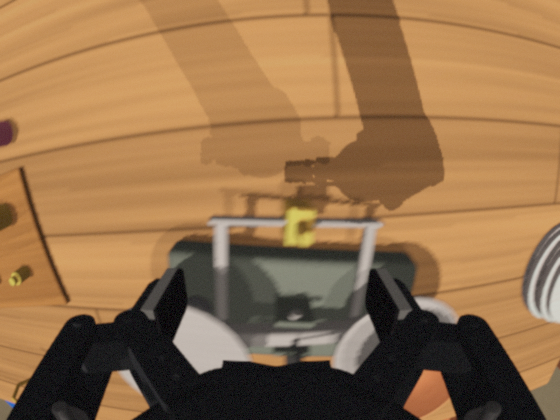

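```bash
python3 -m crank '[[[-0.2,-1,0],[0,0,0],0.75],[[-0.2,-1,0],[0,0,0],0.75],[[-0.2,-1,0],[0,0,0],0.75],[[-0.2,-1,0],[0,0,0],0.75],[[-0.2,-1,0.1],[0,0,0],0.75]]'; python3 -m crank '[[[-0.1,-1,0.2],[0,0,0.1],0.75],[[-0.1,-1,0.2],[0,0,0.1],0.75],[[-0.1,-1,0.2],[0,0,0.1],0.75],[[-0.1,-1,0.2],[0,0,0],0.75],[[-0.1,-1,0.2],[0,0,0],0.75]]'; python3 -m crank '[[[0,-1,0.4],[0,0,0],0.75],[[0,-1,0.4],[0,0,0],0.75],[[0,-1,0.4],[0,0,0],0.75],[[0,-1,0.4],[0,0,0],0.75],[[0,-0.6,0.1],[0,0,0],0.75]]';python3 -c "
from h import *
go([0.478,-0.325,0.10],84)"
```

```text
t: 1.87
tcp_pos: [0.4726, 0.0458, 0.2221]
orientation: [0.038, 0.999, -0.003, -0.003]
force: [0.2, -0.1, -0.7]
width: 0.75
t: 2.28
tcp_pos: [0.4732, -0.0854, 0.1973]
orientation: [0.054, 0.999, -0.003, -0.002]
force: [-0.3, -0.6, 0.2]
width: 0.75
t: 2.7
tcp_pos: [0.4595, -0.207, 0.1532]
orientation: [0.055, 0.998, -0.004, -0.002]
force: [-1.2, 0.1, 0.9]
width: 0.752
t2.70 tcp [ 0.4595 -0.207   0.1532] x [-0.994  0.11   0.004] y [ 0.11   0.994 -0.008] z [-0.005 -0.007 -1.   ] w0.752 F [-1.2  0.1  0.9] q7 1.84
world d mm [  18.5 -118.   -53.2]  tool units [-1.26 -4.59  2.16]
turn units [-0.08 -0.04 -0.05]
```

```bash
python3 -m crank '[[[-0.3,-1,0.2],[0,0,0],0.75],[[-0.3,-1,0.2],[0,0,0],0.75],[[-0.3,-1,0.2],[0,0,0],0.75],[[-0.3,-0.9,0.2],[0,0,0],0.75],[[0,-0.3,0.1],[0,0,0],0.75]]';python3 -c "
from h import *
go([0.478,-0.325,0.10],84)
import json
p=manip.camera_params('wrist'); im=manip.read_camera('wrist'); cv2.imwrite('pics/d_w.png',im[:,:,::-1]); p['camera_from_world']=np.array(p['camera_from_world']).tolist(); json.dump(p,open('d_w.json','w'))
print(proj('wrist',[.478,-.325,.057],p),proj('wrist',[.478,-.325,.012],p),blobs(im,(22,120,60),(35,255,255))[0])
"
```

```text
t: 3.12
tcp_pos: [0.4758, -0.3209, 0.1283]
orientation: [0.057, 0.998, -0.004, -0.004]
force: [-0.6, -0.8, -0.2]
width: 0.748
t3.12 tcp [ 0.4758 -0.3209  0.1283] x [-0.994  0.113  0.008] y [ 0.113  0.994 -0.008] z [-0.009 -0.007 -1.   ] w0.748 F [-0.6 -0.8 -0.2] q7 2.01
world d mm [  2.2  -4.1 -28.3]  tool units [-0.12 -0.14  1.13]
turn units [-0.07 -0.08 -0.08]
[271.26159115 230.46270578] [272.43818354 211.74175632] [([277.4, 234.6], [266, 229, 21, 10, 58]), ([401.8, 290.9], [391, 279, 22, 24, 345]), ([291.9, 322.6], [277, 307, 32, 32, 581])]
```

View pics/d_w.png

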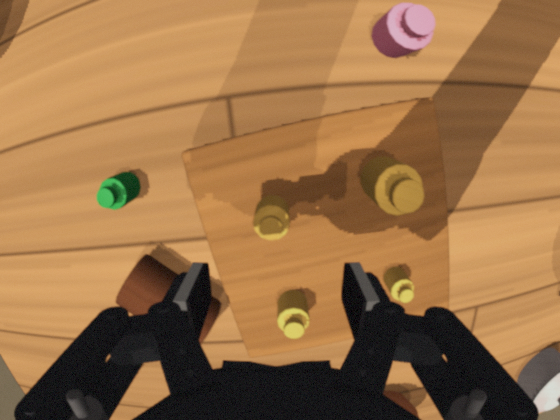

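```bash
python3 -c "
from h import *
import json
p=json.load(open('d_w.json'))
for n,uv,z,tb in [('near',(271,228),.057,None),('far',(293,329),.057,None),('w100',(405,295),.049,None),('w500',(406,195),.074,None)]: print(n,plane('wrist',uv,z,p))
t=lambda u,v:(u/2.2+70-.3,v/2.2+160-.3)
for n,uv,tb in [('near',(271,228),(652,197)),('far',(293,329),(638,125)),('w100',(405,295),(559,143))]: print(n,tri([ray('wrist',uv,p),ray('top',t(*tb))]))
"
```

```text
near [ 0.47615161 -0.32496608  0.057     ]
far [ 0.56556472 -0.31762783  0.057     ]
w100 [ 0.55189756 -0.22080171  0.049     ]
w500 [ 0.45752643 -0.23306919  0.074     ]
near (array([ 0.48107839, -0.32585249,  0.04314202]), [np.float64(1.6040786944724753e-05), np.float64(1.604078694455222e-05)])
far (array([ 0.56943607, -0.31727802,  0.05160101]), [np.float64(0.000564417006555406), np.float64(0.0005644170065554054)])
w100 (array([ 0.55408687, -0.21919854,  0.0454403 ]), [np.float64(0.00028095038607345947), np.float64(0.00028095038607350744)])
```

```bash
python3 -m crank '[[[-0.05,-0.1,0.9],[-0.05,-0.05,-0.05],0.75],[[0,-0.05,0.9],[0,0,0],0.75],[[0,0,0.9],[0,0,0],0.75],[[0,0,0.5],[0,0,0],0.75],[[0,0,0.3],[0,0,0],0.75]]';python3 -c "
from h import *
go([0.477,-0.325,0.015],84)"
```

```text
t: 3.58
tcp_pos: [0.4764, -0.3199, 0.0399]
orientation: [0.054, 0.999, 0.001, -0.0]
force: [0.2, -0.3, 0.4]
width: 0.751
t3.58 tcp [ 0.4764 -0.3199  0.0399] x [-0.994  0.107  0.001] y [0.107 0.994 0.001] z [-0.001  0.001 -1.   ] w0.751 F [ 0.2 -0.3  0.4] q7 2.03
world d mm [  0.6  -5.1 -24.9]  tool units [-0.05 -0.2   1.  ]
turn units [ 0.01 -0.01 -0.02]
```

```bash
python3 -m crank '[[[-0.05,-0.2,0.3],[0,0,0],0.75],[[0,0,0.35],[0,0,0],0.75],[[0,0,0.3],[0,0,0],0.75],[[0,0,0],[0,0,0],0.75]]';python3 -c "
from h import *
go([0.477,-0.325,0.015],84)"
```

```text
t: 3.92
tcp_pos: [0.4774, -0.3209, 0.0141]
orientation: [0.052, 0.999, 0.002, -0.001]
force: [-0.5, -0.5, -0.2]
width: 0.749
t3.92 tcp [ 0.4774 -0.3209  0.0141] x [-0.995  0.103  0.003] y [0.103 0.995 0.005] z [-0.002  0.005 -1.   ] w0.749 F [-0.5 -0.5 -0.2] q7 2.03
world d mm [-0.4 -4.1  0.9]  tool units [ 0.   -0.16 -0.04]
turn units [ 0.04 -0.02  0.02]
```

```bash
python3 -m crank '[[[0,-0.2,0],[0,0,0],0.75],[[0,0,0],[0,0,0],0.3],[[0,0,0],[0,0,0],0.2],[[0,0,0],[0,0,0],0.2],[[0,0,0],[0,0,0],0.2]]' 30;python3 -c "
from h import *
go([0.477,-0.325,0.015],84)"
```

```text
t: 4.33
tcp_pos: [0.4781, -0.327, 0.0159]
orientation: [0.052, 0.999, 0.002, 0.0]
force: [0.2, 0.4, -2.0]
width: 0.317
t4.33 tcp [ 0.4781 -0.327   0.0159] x [-0.995  0.103 -0.001] y [0.103 0.995 0.003] z [ 0.001  0.003 -1.   ] w0.317 F [ 0.2  0.4 -2. ] q7 2.04
world d mm [-1.1  2.  -0.9]  tool units [0.05 0.07 0.04]
turn units [0.03 0.01 0.01]
```

```bash
python3 -m crank '[[[0,0,-0.5],[0,0,0],0.2],[[0,0,-1],[0,0,0],0.2],[[0,0,-1],[0,0,0],0.2],[[0,0,-1],[0,0,0],0.2],[[-0.3,0.4,-1],[0,0,0],0.2]]';python3 -m crank '[[[-0.4,0.8,-0.8],[0,0,0],0.2],[[-0.4,1,-0.7],[0,0,0],0.2],[[-0.4,1,-0.5],[0,0,0],0.2],[[-0.4,1,-0.4],[0,0,0],0.2],[[-0.4,1,-0.3],[0,0,0],0.2]]';python3 -c "
from h import *
go([0.618,0.079,0.195],84)"
```

```text
t: 4.75
tcp_pos: [0.4791, -0.318, 0.1286]
orientation: [0.054, 0.998, 0.005, -0.008]
force: [-0.5, -0.6, -2.5]
width: 0.318
t: 5.17
tcp_pos: [0.5427, -0.209, 0.209]
orientation: [0.062, 0.998, 0.0, -0.004]
force: [0.3, -0.0, -2.0]
width: 0.314
t5.17 tcp [ 0.5427 -0.209   0.209 ] x [-0.992  0.123  0.007] y [ 0.123  0.992 -0.   ] z [-0.007  0.    -1.   ] w0.314 F [ 0.3 -0.  -2. ] q7 1.79
world d mm [ 75.3 288.  -14. ]  tool units [-1.57 11.8   0.55]
turn units [-0.   -0.07 -0.18]
```

```bash
python3 -m crank '[[[-0.15,1,0],[0,0,-0.1],0.2],[[-0.15,1,0],[0,0,0],0.2],[[-0.15,1,0],[0,0,0],0.2],[[-0.15,1,0],[0,0,0],0.2],[[-0.15,1,0],[0,0,0],0.2]]';python3 -m crank '[[[-0.15,1,0],[0,0,0],0.2],[[-0.15,1,0],[0,0,0],0.2],[[-0.15,1,0],[0,0,0],0.2],[[-0.1,0.8,0],[0,0,0],0.2],[[-0.1,0.5,0],[0,0,0],0.2]]';python3 -c "
from h import *
go([0.618,0.079,0.195],84)"
```

```text
t: 5.58
tcp_pos: [0.5776, -0.0806, 0.2166]
orientation: [0.056, 0.998, -0.001, 0.001]
force: [-0.8, 1.0, -1.7]
width: 0.315
t: 6.0
tcp_pos: [0.6036, 0.0347, 0.2202]
orientation: [0.053, 0.999, 0.001, 0.0]
force: [0.7, 0.7, -2.0]
width: 0.317
t6.00 tcp [0.6036 0.0347 0.2202] x [-0.994  0.106 -0.001] y [0.106 0.994 0.002] z [ 0.001  0.002 -1.   ] w0.317 F [ 0.7  0.7 -2. ] q7 1.38
world d mm [ 14.4  44.3 -25.2]  tool units [-0.38  1.82  1.01]
turn units [ 0.02  0.01 -0.02]
```

```bash
python3 -m crank '[[[-0.2,0.7,0.2],[0,0,0],0.2],[[-0.2,0.7,0.3],[0,0,0],0.2],[[0,0.4,0.3],[0,0,0],0.2],[[0,0,0.2],[0,0,0],0.2],[[0,0,0],[0,0,0],0.2]]';python3 -c "
from h import *
go([0.618,0.079,0.155],84)
im=manip.read_camera('wrist'); cv2.imwrite('pics/e_w.png',im[:,:,::-1])
im=manip.read_camera('scene')[110:230,240:440]; cv2.imwrite('pics/e_s.png',cv2.resize(im,None,fx=4,fy=4)[:,:,::-1])
"
```

```text
t: 6.42
tcp_pos: [0.6175, 0.0831, 0.1964]
orientation: [0.051, 0.999, 0.001, 0.001]
force: [-0.0, -1.6, -2.3]
width: 0.318
t6.42 tcp [0.6175 0.0831 0.1964] x [-0.995  0.102 -0.001] y [0.102 0.995 0.002] z [ 0.001  0.002 -1.   ] w0.318 F [-0.  -1.6 -2.3] q7 1.31
world d mm [  0.5  -4.1 -41.4]  tool units [-0.04 -0.16  1.66]
turn units [0.02 0.01 0.03]
```

View pics/e_w.png

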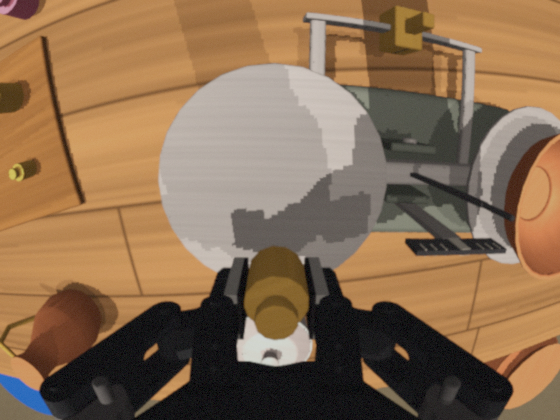

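View pics/e_s.png

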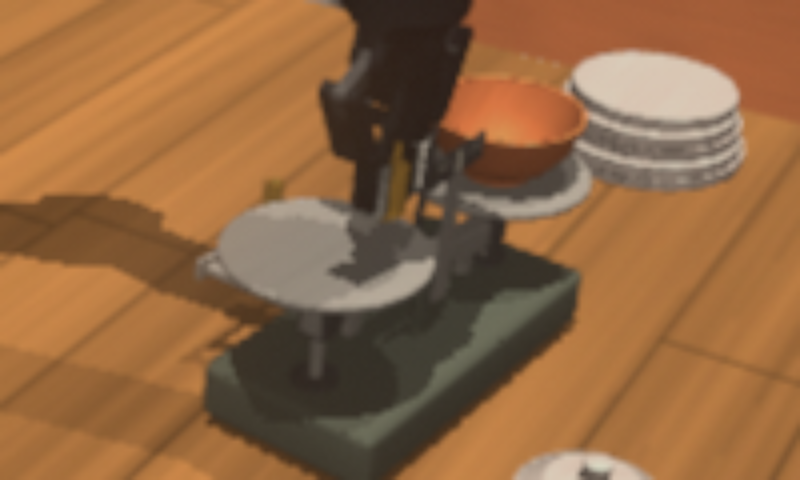

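```bash
python3 -c "
from h import *
P=np.array([plane('wrist',uv,.153)[:2] for uv in [(159,178),(387,165),(270,65),(190,105),(350,93),(170,222),(213,267)]])
A=np.c_[2*P,np.ones(len(P))];s=np.linalg.lstsq(A,(P**2).sum(1),rcond=None)[0];print(s[:2],np.sqrt(s[2]+s[0]**2+s[1]**2))
print(proj('wrist',[.617,.083,.153]), proj('wrist',[.617,.083,.19]))
"
```

```text
[0.58191855 0.085119  ] 0.06906923568816928
[276.39125667 239.1468043 ] [276.61917414 266.44023154]
```

```bash
python3 -m crank '[[[0,0,0.4],[0,0,0],0.2],[[0,0,0.4],[0,0,0],0.2],[[0,0,0.2],[0,0,0],0.2],[[0,0,0.1],[0,0,0],0.2],[[0,0,0],[0,0,0],0.2]]';python3 -c "
from h import *
go([0.618,0.083,0.157],84)
"
```

```text
t: 6.93
tcp_pos: [0.618, 0.0758, 0.1681]
orientation: [0.056, 0.998, -0.001, 0.002]
force: [0.7, -0.1, -2.1]
width: 0.316
t6.93 tcp [0.618  0.0758 0.1681] x [-0.994  0.111 -0.004] y [ 0.111  0.994 -0.001] z [ 0.003 -0.002 -1.   ] w0.316 F [ 0.7 -0.1 -2.1] q7 1.30
world d mm [ -0.    7.2 -11.1]  tool units [0.03 0.29 0.44]
turn units [-0.01  0.03 -0.07]
```

```bash
python3 -m crank '[[[0,0.2,0.2],[0,0,0],0.2],[[0,0.1,0.1],[0,0,0],0.2],[[0,0,0],[0,0,0],0.2]]';python3 -c "
from h import *
go([0.618,0.083,0.157],84)
"
```

```text
t: 7.18
tcp_pos: [0.6191, 0.083, 0.1597]
orientation: [0.057, 0.998, -0.001, 0.002]
force: [-0.1, 0.5, -0.9]
width: 0.318
t7.18 tcp [0.6191 0.083  0.1597] x [-0.994  0.113 -0.004] y [ 0.113  0.994 -0.001] z [ 0.003 -0.002 -1.   ] w0.318 F [-0.1  0.5 -0.9] q7 1.29
world d mm [-1.1 -0.  -2.7]  tool units [ 0.05 -0.01  0.11]
turn units [-0.01  0.03 -0.08]
```

```bash
python3 -m crank '[[[0,0,0.12],[0,0,0],0.2],[[0,0,0.06],[0,0,0],0.2],[[0,0,0],[0,0,0],0.2]]';python3 -c "
from h import *
go([0.618,0.083,0.157],84)
"
```

```text
t: 7.43
tcp_pos: [0.6198, 0.0837, 0.1558]
orientation: [0.056, 0.998, -0.001, 0.003]
force: [-0.3, -0.6, 1.2]
width: 0.317
t7.43 tcp [0.6198 0.0837 0.1558] x [-0.994  0.112 -0.005] y [ 0.112  0.994 -0.001] z [ 0.005 -0.002 -1.   ] w0.317 F [-0.3 -0.6  1.2] q7 1.29
world d mm [-1.8 -0.7  1.2]  tool units [ 0.07 -0.04 -0.05]
turn units [-0.01  0.05 -0.07]
```

```bash
python3 -m crank '[[[0,0,0],[0,0,0],0.36],[[0,0,0],[0,0,0],0.42],[[0,0,0],[0,0,0],0.5],[[0,0,-0.1],[0,0,0],0.55],[[0,0,-0.3],[0,0,0],0.55]]';python3 -c "
from h import *
go([0.618,0.083,0.157],84)
"
```

```text
t: 7.85
tcp_pos: [0.6203, 0.0841, 0.1667]
orientation: [0.056, 0.998, -0.0, 0.003]
force: [-0.3, -0.0, 0.2]
width: 0.548
t7.85 tcp [0.6203 0.0841 0.1667] x [-0.994  0.112 -0.007] y [ 0.112  0.994 -0.   ] z [ 0.007 -0.001 -1.   ] w0.548 F [-0.3 -0.   0.2] q7 1.29
world d mm [-2.3 -1.1 -9.7]  tool units [ 0.09 -0.05  0.39]
turn units [-0.    0.06 -0.07]
```

Released; lift and go to fetch w100, with a picture on the way.

```bash
python3 -m crank '[[[0,0,-0.5],[0,0,0],0.55],[[0,0,-0.8],[0,0,0],0.55],[[0,0,-0.8],[0,0,0],0.55],[[0,-0.4,-0.3],[0,0,0],0.55],[[0.3,-1,0],[0,0,0],0.55]]';python3 -c "
from h import *
go([0.552,-0.22,0.07],84)
im=manip.read_camera('wrist'); cv2.imwrite('pics/f_w.png',im[:,:,::-1])
"
```

```text
t: 8.27
tcp_pos: [0.6105, 0.0565, 0.2327]
orientation: [0.051, 0.999, 0.003, 0.006]
force: [0.1, -1.4, 0.2]
width: 0.543
t8.27 tcp [0.6105 0.0565 0.2327] x [-0.995  0.102 -0.012] y [0.102 0.995 0.006] z [ 0.012  0.005 -1.   ] w0.543 F [ 0.1 -1.4  0.2] q7 1.35
world d mm [ -58.5 -276.5 -162.7]  tool units [  1.28 -11.28   6.42]
turn units [0.06 0.11 0.03]
```

View pics/f_w.png

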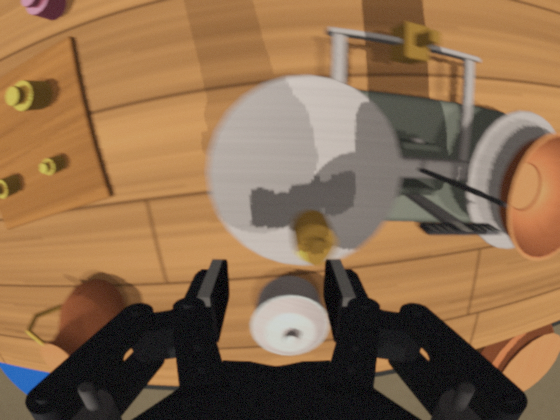

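```bash
python3 -m crank '[[[0.1,-1,0.1],[0.05,0.1,0],0.6],[[0.1,-1,0.2],[0,0,0],0.6],[[0.1,-1,0.3],[0,0,0],0.6],[[0.1,-1,0.4],[0,0,0],0.6],[[0.1,-1,0.5],[0,0,0],0.6]]';python3 -m crank '[[[0.1,-1,0.5],[0,0,0],0.6],[[0.1,-1,0.5],[0,0,0],0.6],[[0.1,-1,0.5],[0,0,0],0.6],[[0,-0.8,0.4],[0,0,0],0.6],[[0,-0.4,0.3],[0,0,0],0.6]]';python3 -c "
from h import *
go([0.552,-0.22,0.015],84)
"
```

```text
t: 8.73
tcp_pos: [0.582, -0.0802, 0.199]
orientation: [0.054, 0.999, -0.003, 0.003]
force: [0.2, -0.1, 0.0]
width: 0.604
t: 9.15
tcp_pos: [0.557, -0.1994, 0.1422]
orientation: [0.06, 0.998, -0.006, 0.002]
force: [-0.5, -1.0, 0.1]
width: 0.603
t9.15 tcp [ 0.557  -0.1994  0.1422] x [-0.993  0.119 -0.005] y [ 0.119  0.993 -0.013] z [ 0.003 -0.013 -1.   ] w0.603 F [-0.5 -1.   0.1] q7 1.76
world d mm [  -5.   -20.6 -127.2]  tool units [ 0.13 -0.78  5.1 ]
turn units [-0.12  0.04 -0.14]
```

```bash
python3 -m crank '[[[0.1,-0.5,0.5],[-0.1,0,-0.1],0.6],[[0.05,-0.2,0.7],[0,0,0],0.6],[[0,0,0.8],[0,0,0],0.6],[[0,0,0.7],[0,0,0],0.6],[[0,0,0.3],[0,0,0],0.6]]';python3 -c "
from h import *
go([0.5525,-0.22,0.015],84)
im=manip.read_camera('wrist'); cv2.imwrite('pics/g_w.png',im[:,:,::-1])
print(proj('wrist',[.5525,-.22,.049]))
"
```

```text
t: 9.57
tcp_pos: [0.5496, -0.2257, 0.0653]
orientation: [0.06, 0.998, -0.003, 0.003]
force: [-0.2, 0.9, 0.2]
width: 0.597
t9.57 tcp [ 0.5496 -0.2257  0.0653] x [-0.993  0.119 -0.007] y [ 0.119  0.993 -0.006] z [ 0.007 -0.007 -1.   ] w0.597 F [-0.2  0.9  0.2] q7 1.81
world d mm [  2.9   5.7 -50.3]  tool units [-0.07  0.25  2.01]
turn units [-0.06  0.07 -0.14]
[286.62716202 265.74645522]
```

View pics/g_w.png

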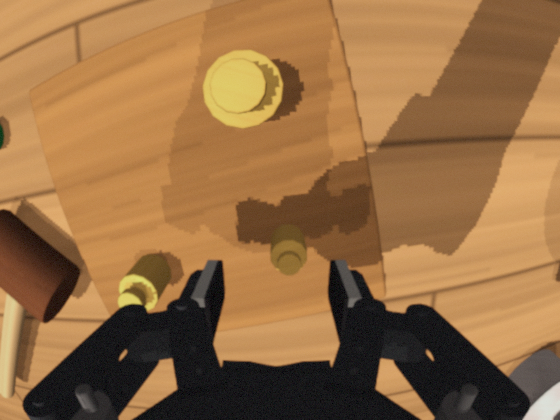

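```bash
python3 -m crank '[[[-0.05,0.3,0.6],[-0.05,0.07,-0.1],0.6],[[0,0,0.6],[0,0,0],0.6],[[0,0,0.4],[0,0,0],0.6],[[0,0,0.1],[0,0,0],0.6],[[0,0,0],[0,0,0],0.6]]';python3 -c "
from h import *
go([0.5515,-0.2195,0.015],84)
"
```

```text
t: 10.03
tcp_pos: [0.5544, -0.2174, 0.0232]
orientation: [0.053, 0.999, -0.0, 0.002]
force: [0.7, -0.2, 0.1]
width: 0.602
t10.03 tcp [ 0.5544 -0.2174  0.0232] x [-0.994  0.107 -0.003] y [ 0.107  0.994 -0.001] z [ 0.003 -0.001 -1.   ] w0.602 F [ 0.7 -0.2  0.1] q7 1.80
world d mm [-2.9 -2.1 -8.2]  tool units [ 0.11 -0.1   0.33]
turn units [-0.01  0.03 -0.02]
```

```bash
python3 -m crank '[[[0.12,-0.1,0.3],[0,0,0],0.6],[[0,0,0.05],[0,0,0],0.6],[[0,0,0],[0,0,0],0.2],[[0,0,0],[0,0,0],0.15],[[0,0,0],[0,0,0],0.15]]' 30;python3 -m crank '[[[0,0,0],[0,0,0],0.15]]';python3 -c "
from h import *
go([0.5515,-0.2195,0.015],84)
"
```

```text
t: 10.45
tcp_pos: [0.5527, -0.2206, 0.0168]
orientation: [0.053, 0.999, -0.001, 0.004]
force: [0.2, -0.9, -0.7]
width: 0.244
t: 10.53
tcp_pos: [0.5527, -0.2208, 0.017]
orientation: [0.053, 0.999, -0.001, 0.004]
force: [0.4, 0.2, -1.0]
width: 0.247
t10.53 tcp [ 0.5527 -0.2208  0.017 ] x [-0.994  0.107 -0.008] y [ 0.107  0.994 -0.002] z [ 0.008 -0.003 -1.   ] w0.247 F [ 0.4  0.2 -1. ] q7 1.81
world d mm [-1.2  1.3 -2. ]  tool units [0.05 0.05 0.08]
turn units [-0.02  0.08 -0.02]
```

```bash
python3 -m crank '[[[0,0,-0.5],[0,0,0],0.15],[[0,0,-1],[0,0,0],0.15],[[0,0.2,-1],[0,0,0],0.15],[[0,0.8,-1],[0,0,0],0.15],[[0,1,-1],[0,0,0],0.15]]';python3 -m crank '[[[0,1,-1],[0,0,0],0.15],[[0,1,-0.8],[0,0,0],0.15],[[0,1,-0.5],[0,0,0],0.15],[[0,1,0],[0,0,0],0.15],[[0,1,0],[0,0,0],0.15]]';python3 -c "
from h import *
go([0.578,0.088,0.19],84)
"
```

```text
t: 10.95
tcp_pos: [0.5514, -0.1766, 0.1304]
orientation: [0.06, 0.998, -0.003, -0.003]
force: [0.5, 0.4, -1.3]
width: 0.244
t: 11.37
tcp_pos: [0.5697, -0.0495, 0.2028]
orientation: [0.063, 0.998, -0.004, 0.007]
force: [0.8, 0.4, -1.5]
width: 0.238
t11.37 tcp [ 0.5697 -0.0495  0.2028] x [-0.992  0.125 -0.013] y [ 0.125  0.992 -0.006] z [ 0.013 -0.008 -1.   ] w0.238 F [ 0.8  0.4 -1.5] q7 1.50
world d mm [  8.3 137.5 -12.8]  tool units [0.36 5.5  0.47]
turn units [-0.06  0.13 -0.2 ]
```

```bash
python3 -m crank '[[[0.2,1,0],[-0.05,0.1,-0.1],0.15],[[0.1,1,0],[0,0,-0.1],0.15],[[0.1,0.8,0],[0,0,0],0.15],[[0,0.8,0],[0,0,0],0.15],[[0,0.5,0.1],[0,0,0],0.15]]';python3 -c "
from h import *
go([0.578,0.088,0.18],84)
"
```

```text
t: 11.78
tcp_pos: [0.5708, 0.0637, 0.2075]
orientation: [0.049, 0.999, 0.002, 0.005]
force: [-0.7, 1.1, -0.1]
width: 0.244
t11.78 tcp [0.5708 0.0637 0.2075] x [-0.995  0.097 -0.011] y [0.097 0.995 0.004] z [ 0.011  0.003 -1.   ] w0.244 F [-0.7  1.1 -0.1] q7 1.33
world d mm [  7.2  24.3 -27.5]  tool units [-0.18  0.99  1.11]
turn units [0.04 0.1  0.07]
```

```bash
python3 -m crank '[[[-0.2,0.5,0.3],[0.05,0.1,0],0.15],[[0,0.3,0.4],[0,0,0],0.15],[[0,0.1,0.3],[0,0,0],0.15],[[0,0,0.1],[0,0,0],0.15],[[0,0,0],[0,0,0],0.15]]';python3 -c "
from h import *
go([0.578,0.088,0.158],84)
im=manip.read_camera('wrist'); cv2.imwrite('pics/i_w.png',im[:,:,::-1])
"
```

```text
t: 12.2
tcp_pos: [0.5779, 0.0888, 0.1774]
orientation: [0.047, 0.999, -0.001, -0.001]
force: [0.8, 0.1, -1.8]
width: 0.245
t12.20 tcp [0.5779 0.0888 0.1774] x [-0.996  0.094  0.002] y [ 0.094  0.996 -0.003] z [-0.002 -0.002 -1.   ] w0.245 F [ 0.8  0.1 -1.8] q7 1.29
world d mm [  0.1  -0.8 -19.4]  tool units [-0.01 -0.03  0.77]
turn units [-0.03 -0.02  0.1 ]
```

View pics/i_w.png

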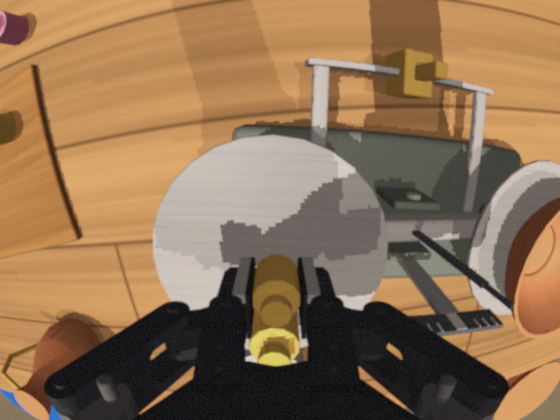

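```bash
python3 -m crank '[[[0,0,0.3],[0,0,0],0.15],[[0,0,0.2],[0,0,0],0.15],[[0,0,0.1],[0,0,0],0.15],[[0,0,0],[0,0,0],0.15]]';python3 -c "
from h import *
go([0.578,0.088,0.158],84)
"
```

```text
t: 12.58
tcp_pos: [0.5781, 0.0837, 0.161]
orientation: [0.05, 0.999, -0.003, -0.001]
force: [-0.7, 0.9, -1.6]
width: 0.243
t12.58 tcp [0.5781 0.0837 0.161 ] x [-0.995  0.101  0.002] y [ 0.101  0.995 -0.005] z [-0.002 -0.005 -1.   ] w0.243 F [-0.7  0.9 -1.6] q7 1.29
world d mm [-0.1  4.3 -3. ]  tool units [0.02 0.17 0.12]
turn units [-0.05 -0.02  0.04]
```

```bash
python3 -m crank '[[[0,0,0.12],[0,0,0],0.15],[[0,0,0.08],[0,0,0],0.15],[[0,0,0],[0,0,0],0.15]]';python3 -c "
from h import *
go([0.578,0.088,0.157],84)
"
```

```text
t: 12.83
tcp_pos: [0.5784, 0.0828, 0.1558]
orientation: [0.051, 0.999, -0.003, -0.001]
force: [-0.7, -0.4, -0.1]
width: 0.243
t12.83 tcp [0.5784 0.0828 0.1558] x [-0.995  0.102  0.001] y [ 0.102  0.995 -0.006] z [-0.001 -0.005 -1.   ] w0.243 F [-0.7 -0.4 -0.1] q7 1.29
world d mm [-0.4  5.2  1.2]  tool units [ 0.04  0.21 -0.05]
turn units [-0.05 -0.01  0.02]
```

```bash
python3 -m crank '[[[0,0,0.06],[0,0,0],0.15],[[0,0,0],[0,0,0],0.28],[[0,0,0],[0,0,0],0.34],[[0,0,0],[0,0,0],0.42],[[0,0,-0.2],[0,0,0],0.5]]';python3 -m crank '[[[0,0,-0.5],[0,0,0],0.5],[[0,0,-0.8],[0,0,0],0.5],[[0.4,0,-0.8],[0,0,0],0.5],[[1,0,-0.2],[0,0,0],0.5],[[1,0,0],[0,0,0],0.5]]';python3 -c "
from h import *
go([0.47,0.12,0.22],84)
im=manip.read_camera('wrist'); cv2.imwrite('pics/j_w.png',im[:,:,::-1])
im=manip.read_camera('scene')[110:230,240:440]; cv2.imwrite('pics/j_s.png',cv2.resize(im,None,fx=4,fy=4)[:,:,::-1])
"
```

```text
t: 13.25
tcp_pos: [0.5786, 0.0829, 0.1596]
orientation: [0.051, 0.999, -0.003, -0.0]
force: [-0.4, -0.4, 0.1]
width: 0.496
t: 13.67
tcp_pos: [0.5232, 0.0888, 0.2215]
orientation: [0.053, 0.999, -0.002, 0.004]
force: [-0.5, -0.2, -0.2]
width: 0.498
t13.67 tcp [0.5232 0.0888 0.2215] x [-0.994  0.105 -0.007] y [ 0.105  0.994 -0.004] z [ 0.007 -0.005 -1.   ] w0.498 F [-0.5 -0.2 -0.2] q7 1.26
world d mm [-53.2  31.2  -1.5]  tool units [2.25 1.02 0.04]
turn units [-0.04  0.07 -0.  ]
```

View pics/j_w.png

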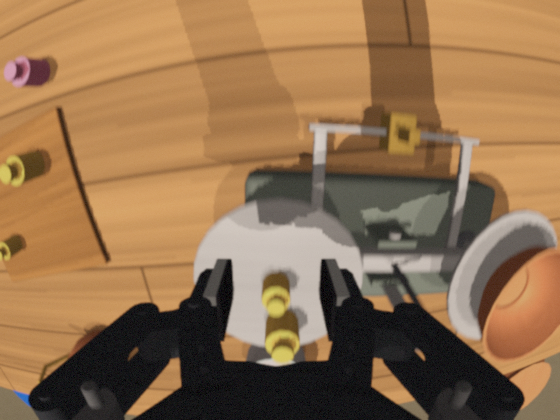

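View pics/j_s.png

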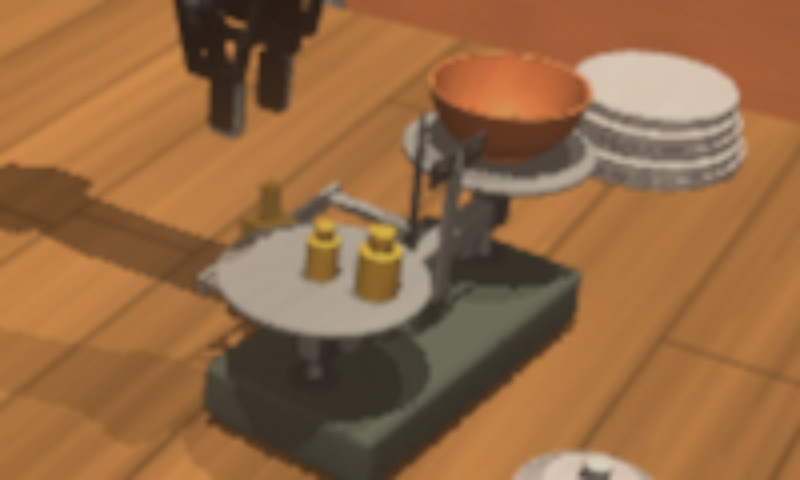

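```bash
python3 -m crank '[[[0.5,0.8,-0.1],[0,0,0],0.7],[[0.5,0.8,-0.1],[0,0,0],0.7],[[0.5,0.6,0],[0,0,0],0.7],[[0,0.4,0],[0,0,0],0.7],[[0,0.2,0],[0,0,0],0.7]]'; python3 -m crank '[[[0,0,0],[0,0,0],0.7],[[0,0,0],[0,0,0],0.7],[[0,0,0],[0,0,0],0.7],[[0,0,0],[0,0,0],0.7],[[0,0,0],[0,0,0],0.7]]'; python3 -c "
from h import *
import json
go([0.47,0.2,0.22],84)
p=manip.camera_params('wrist')
im=manip.read_camera('wrist'); cv2.imwrite('pics/k_w.png',im[:,:,::-1])
p['camera_from_world']=np.array(p['camera_from_world']).tolist(); json.dump(p,open('k_w.json','w'))
im=manip.read_camera('scene')[110:230,240:440]; cv2.imwrite('pics/k_s.png',cv2.resize(im,None,fx=4,fy=4)[:,:,::-1])
"
```

```text
t: 14.18
tcp_pos: [0.4917, 0.163, 0.2285]
orientation: [0.054, 0.999, -0.003, 0.005]
force: [0.3, -0.1, 0.2]
width: 0.702
t: 14.6
tcp_pos: [0.4955, 0.1608, 0.2282]
orientation: [0.056, 0.998, -0.003, 0.006]
force: [0.9, -0.4, -0.5]
width: 0.702
t14.60 tcp [0.4955 0.1608 0.2282] x [-0.994  0.112 -0.012] y [ 0.112  0.994 -0.006] z [ 0.011 -0.007 -1.   ] w0.702 F [ 0.9 -0.4 -0.5] q7 1.09
world d mm [-25.5  39.2  -8.2]  tool units [1.19 1.45 0.31]
turn units [-0.06  0.12 -0.07]
```

View pics/k_w.png

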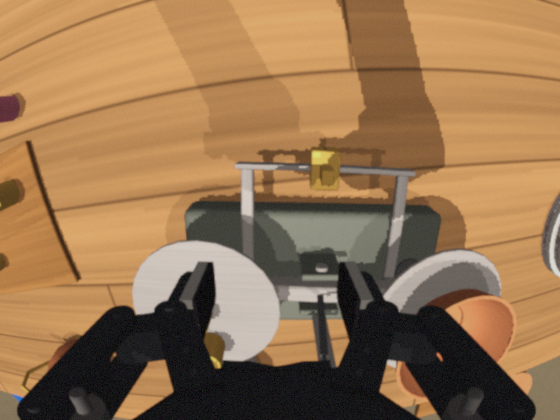

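View pics/k_s.png

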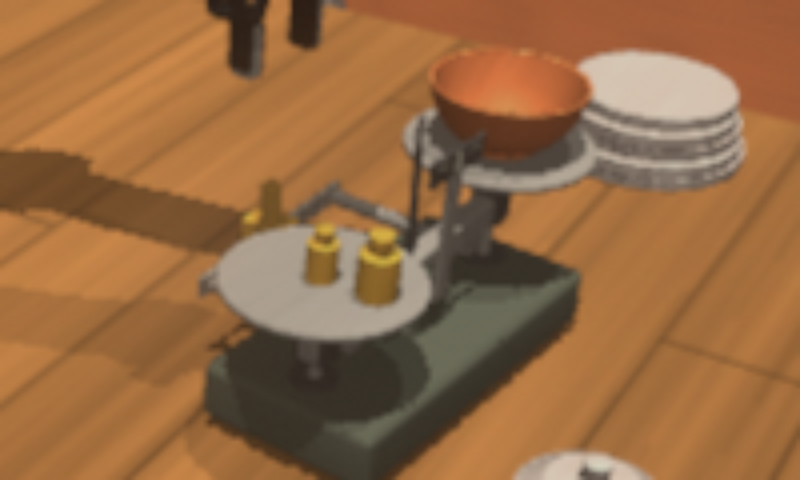

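```bash
python3 -c "
from h import *
import json
c=np.array([.582,.085]); ya=np.array([.106,.994]); xa=np.array([.994,-.106]); o=c+.11*ya
f=lambda P:(proj('scene',P)-[240,110])*4
print('o',o)
for a in (0,.06,.12,.18,.24):
    h=.11*np.sin(.12-a)
    print(a,'wpan',f([*c,.14+h]),'rims',f([*(c-.07*ya),.14+h]),f([*(c+.07*xa),.14+h]),'gpan rim +x',f([*(c+.22*ya+.07*xa),.14-h]),'tip',f([*(o+ya*.12*np.sin(.12-a)),.21]) ,f([*(o-ya*.12*np.sin(.12-a)),.21]))
p=json.load(open('k_w.json'))
t=lambda u,v:(u/4+240-.4,v/4+110-.4)
print(tri([ray('wrist',(325,156),p),ray('scene',t(270,183))]), plane('wrist',(325,156),.117,p))
"

```

```text
o [0.59366 0.19434]
0 wpan [326.26548681 245.09732386] rims [262.3771088  288.62298806] [420.2587107  282.13789156] gpan rim +x [577.03202511 191.89061418] tip [437.03692886 100.32135395] [414.49045403 114.49601312]
0.06 wpan [325.45276482 253.99272292] rims [261.77067833 297.7494553 ] [419.0646423  291.20075605] gpan rim +x [578.5879306 183.6877971] tip [431.48179057 103.81379313] [420.1888394  110.91351648]
0.12 wpan [324.64302427 262.85548951] rims [261.16666846 306.83949365] [417.87525292 300.22810731] gpan rim +x [580.15975051 175.4010784 ] tip [425.85930278 107.348574  ] [425.85930278 107.348574  ]
0.18 wpan [323.83914702 271.65408125] rims [260.56722557 315.86080146] [416.69477056 309.18785509] gpan rim +x [581.74198596 167.05944837] tip [420.1888394  110.91351648] [431.48179057 103.81379313]
0.24 wpan [323.04393149 280.35786868] rims [259.9744311  324.78205383] [415.52729664 318.04887008] gpan rim +x [583.32898966 158.69267993] tip [414.49045403 114.49601312] [437.03692886 100.32135395]
(array([0.46450049, 0.20840876, 0.10861714]), [np.float64(0.007161727720581073), np.float64(0.007161727720580984)]) [0.45710345 0.20323069 0.117     ]
```

```bash
python3 -c "
from h import *
im=cv2.imread('pics/k_w.png')[130:220,220:430]; cv2.imwrite('pics/k_z.png',cv2.resize(im,None,fx=3.8,fy=3.8,interpolation=cv2.INTER_CUBIC))
im=cv2.imread('pics/k_s.png')[100:400,150:450]; cv2.imwrite('pics/k_sz.png',cv2.resize(im,None,fx=2,fy=2))
"
```

```text
(no output)
```

View pics/k_z.png

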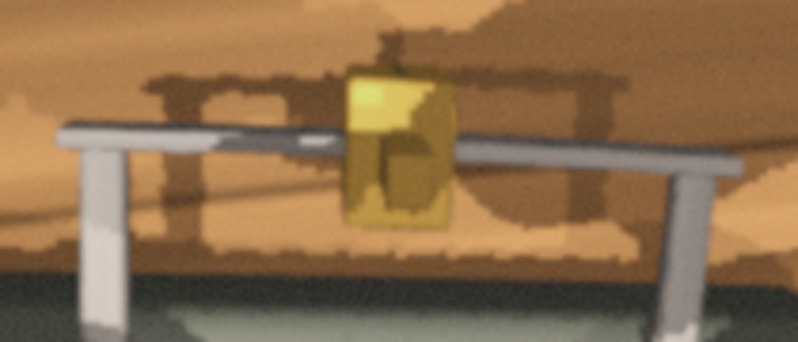

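View pics/k_sz.png

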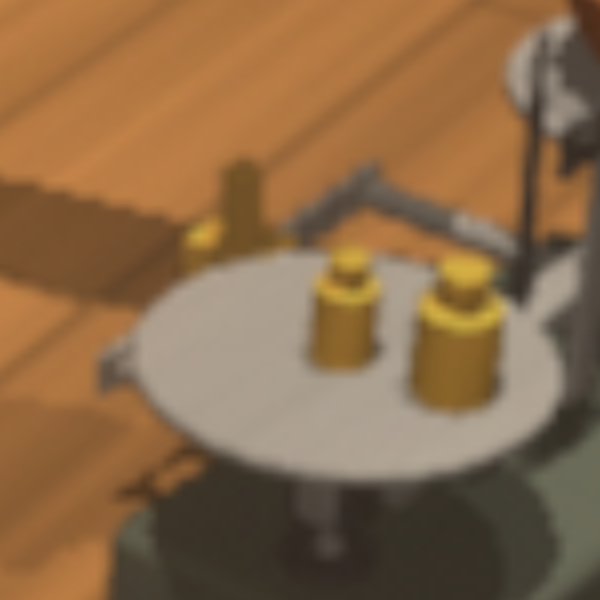

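```bash
python3 -c "
from h import *
import json
p=json.load(open('k_w.json'))
print(tri([ray('wrist',(329,178),p),ray('scene',(307.4,155.4))]), plane('wrist',(329,178),.117,p))
z=lambda u,v:(220+u/3.8,130+v/3.8)
print('bar ends',plane('wrist',z(60,136),.07,p),plane('wrist',z(742,163),.07,p))
ya=np.array([.106,.994]); xa=np.array([.994,-.106]); o=np.array([.5937,.1943])
b=o-.12*xa
print('bar exp',b+.086*ya,b-.086*ya)
for P in (plane('wrist',(329,178),.117,p),): d=P[:2]-o; print(d@xa,d@ya)
print(plane('top',(162.5,261.5),.1)[:2])
"
```

```text
(array([0.47542825, 0.20520632, 0.11460092]), [np.float64(0.00033536662479178496), np.float64(0.00033536662479166966)]) [0.47515556 0.20508068 0.117     ]
bar ends [0.46481994 0.12530175 0.07      ] [0.48871083 0.29995825 0.07      ]
bar exp [0.483536 0.292504] [0.465304 0.121536]
-0.11897592217394579 -0.0018497183816848731
[0.47464216 0.20064335]
```

```bash
python3 -m crank '[[[0.4,0.6,0.4],[-0.05,0.1,-0.05],0.5],[[0.4,0.6,0.6],[0,0,0],0.5],[[0.1,0.4,0.7],[0,0,0],0.5],[[0,0.2,0.6],[0,0,0],0.5],[[0,0,0.3],[0,0,0],0.5]]'; python3 -c "
from h import *
go([0.4755,0.205,0.097],84)
im=manip.read_camera('wrist'); cv2.imwrite('pics/l_w.png',im[:,:,::-1])
print(proj('wrist',[.4753,.205,.117]))
"
```

```text
t: 15.12
tcp_pos: [0.477, 0.213, 0.1607]
orientation: [0.054, 0.999, 0.002, 0.002]
force: [-0.8, -0.2, 0.4]
width: 0.499
t15.12 tcp [0.477  0.213  0.1607] x [-0.994  0.108 -0.003] y [0.108 0.994 0.005] z [ 0.004  0.004 -1.   ] w0.499 F [-0.8 -0.2  0.4] q7 1.00
world d mm [ -1.5  -8.  -63.7]  tool units [ 0.03 -0.34  2.55]
turn units [ 0.04  0.03 -0.04]
[263.94651618 241.86174952]
```

View pics/l_w.png

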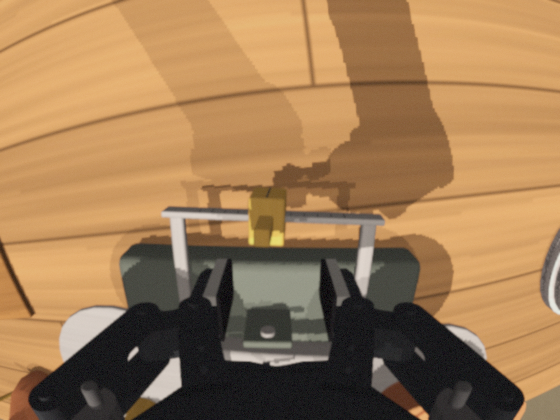

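```bash
python3 -m crank '[[[0.05,-0.3,0.6],[0.03,0,0],0.5],[[0,0,0.7],[0,0,0],0.5],[[0,0,0.6],[0,0,0],0.5],[[0,0,0.3],[0,0,0],0.5],[[0,0,0],[0,0,0],0.5]]'; python3 -c "
from h import *
go([0.4755,0.207,0.097],84)"
```

```text
t: 15.58
tcp_pos: [0.4738, 0.2058, 0.103]
orientation: [0.054, 0.999, 0.0, 0.0]
force: [-0.0, 0.8, 0.9]
width: 0.503
t15.58 tcp [0.4738 0.2058 0.103 ] x [-0.994  0.108 -0.001] y [0.108 0.994 0.001] z [ 0.001  0.001 -1.   ] w0.503 F [-0.   0.8  0.9] q7 1.00
world d mm [ 1.7  1.2 -6. ]  tool units [-0.06  0.06  0.24]
turn units [ 0.01  0.01 -0.03]
```

```bash
python3 -m crank '[[[-0.05,0.2,0.25],[0,0,0],0.5],[[0,0.2,0],[0,0,0],0.5],[[0,0.15,0],[0,0,0],0.5],[[0,0.15,0],[0,0,0],0.5],[[0,0.15,0],[0,0,0],0.5]]'; python3 -c "
from h import *
go([0.48,0.245,0.097],84)"
```

```text
t: 16.0
tcp_pos: [0.4788, 0.2268, 0.0982]
orientation: [0.056, 0.998, -0.0, 0.001]
force: [0.1, -1.6, -0.7]
width: 0.495
t16.00 tcp [0.4788 0.2268 0.0982] x [-0.994  0.111 -0.003] y [ 0.111  0.994 -0.   ] z [ 0.003 -0.001 -1.   ] w0.495 F [ 0.1 -1.6 -0.7] q7 0.97
world d mm [ 1.2 18.2 -1.2]  tool units [0.03 0.73 0.05]
turn units [-0.    0.03 -0.06]
```

```bash
python3 -m crank '[[[0,0.15,0.03],[0,0,0],0.5],[[0,0.15,0],[0,0,0],0.5],[[0,0.15,0],[0,0,0],0.5],[[0,0.15,0],[0,0,0],0.5],[[0,0.15,0],[0,0,0],0.5]]'; python3 -c "
from h import *
go([0.48,0.245,0.097],84)
im=manip.read_camera('scene')[110:230,240:440]; cv2.imwrite('pics/m_s.png',cv2.resize(im,None,fx=4,fy=4)[:,:,::-1])"
```

```text
t: 16.42
tcp_pos: [0.481, 0.2455, 0.098]
orientation: [0.056, 0.998, -0.002, 0.001]
force: [-0.2, -2.7, -0.9]
width: 0.502
t16.42 tcp [0.481  0.2455 0.098 ] x [-0.994  0.112 -0.003] y [ 0.112  0.994 -0.003] z [ 0.002 -0.004 -1.   ] w0.502 F [-0.2 -2.7 -0.9] q7 0.94
world d mm [-1.  -0.5 -1. ]  tool units [ 0.04 -0.02  0.04]
turn units [-0.03  0.03 -0.07]
```

View pics/m_s.png

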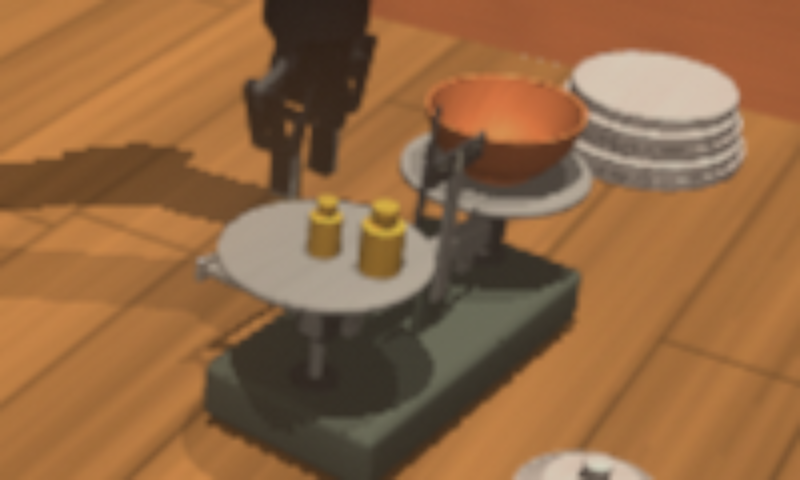

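```bash
python3 -m crank '[[[0,-0.3,0],[0,0,0],0.5],[[0,-0.2,0],[0,0,0],0.5],[[0,0,0],[0,0,0],0.5],[[0,0,0],[0,0,0],0.5],[[0,0,0],[0,0,0],0.5]]'; python3 -m crank '[[[0,0,0],[0,0,0],0.5],[[0,0,0],[0,0,0],0.5],[[0,0,0],[0,0,0],0.5],[[0,0,0],[0,0,0],0.5],[[0,0,0],[0,0,0],0.5]]'; python3 -m crank '[[[0,0,0],[0,0,0],0.5],[[0,0,0],[0,0,0],0.5],[[0,0,0],[0,0,0],0.5],[[0,0,0],[0,0,0],0.5],[[0,0,0],[0,0,0],0.5]]'; python3 -c "
from h import *
go([0.48,0.245,0.097],84)
im=manip.read_camera('scene')[110:230,240:440]; cv2.imwrite('pics/n_s.png',cv2.resize(im,None,fx=4,fy=4)[:,:,::-1])
im=manip.read_camera('wrist'); cv2.imwrite('pics/n_w.png',im[:,:,::-1])
im=manip.read_camera('top')[190:290,80:250]; cv2.imwrite('pics/n_t.png',cv2.resize(im,None,fx=4.5,fy=4.5)[:,:,::-1])"
```

```text
t: 16.88
tcp_pos: [0.4807, 0.2367, 0.0991]
orientation: [0.055, 0.999, 0.002, 0.003]
force: [0.1, -0.6, -0.1]
width: 0.502
t: 17.3
tcp_pos: [0.4811, 0.2374, 0.0995]
orientation: [0.055, 0.998, 0.003, 0.004]
force: [-0.3, 0.0, -0.2]
width: 0.496
t: 17.72
tcp_pos: [0.481, 0.2376, 0.0994]
orientation: [0.054, 0.999, 0.003, 0.004]
force: [-0.4, 0.5, 0.8]
width: 0.499
t17.72 tcp [0.481  0.2376 0.0994] x [-0.994  0.109 -0.007] y [0.109 0.994 0.006] z [ 0.008  0.005 -1.   ] w0.499 F [-0.4  0.5  0.8] q7 0.96
world d mm [-1.   7.4 -2.4]  tool units [0.07 0.29 0.1 ]
turn units [ 0.06  0.07 -0.04]
```

View pics/n_s.png

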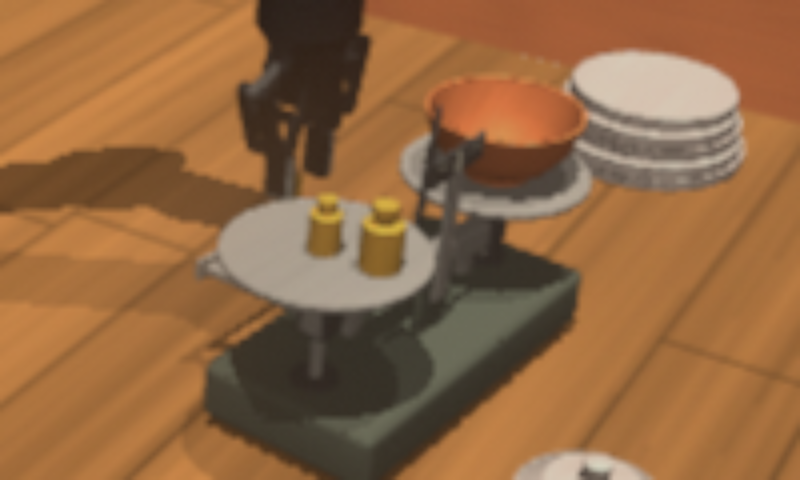

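View pics/n_w.png

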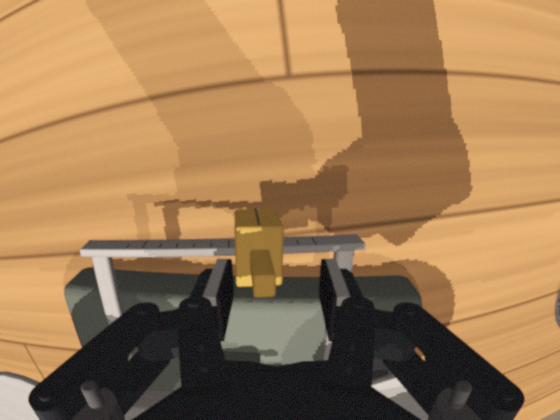

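View pics/n_t.png

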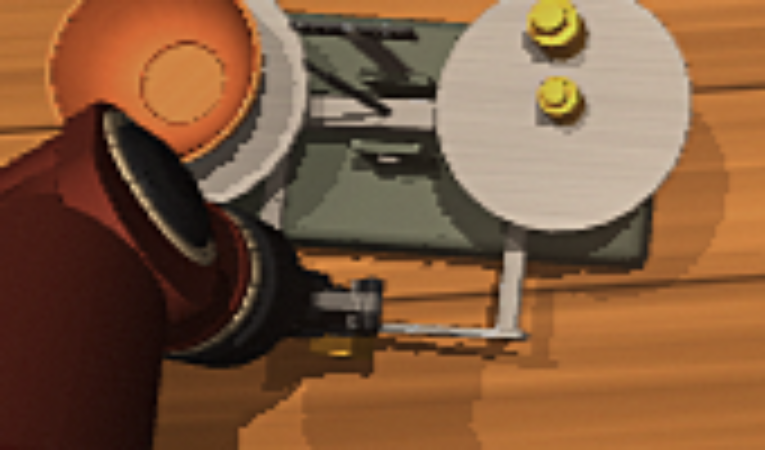

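```bash
python3 -m crank '[[[0,-0.3,0.08],[0.05,0.05,0],0.5],[[0,-0.3,0],[0,0,0],0.5],[[0,-0.25,0],[0,0,0],0.5],[[0,-0.15,0],[0,0,0],0.5],[[0,-0.15,0],[0,0,0],0.5]]'; python3 -c "
from h import *
go([0.477,0.203,0.098],84)"
```

```text
t: 18.28
tcp_pos: [0.4779, 0.2089, 0.0976]
orientation: [0.054, 0.999, 0.002, 0.001]
force: [-1.5, 3.3, 1.6]
width: 0.502
t18.28 tcp [0.4779 0.2089 0.0976] x [-0.994  0.107 -0.003] y [0.107 0.994 0.004] z [ 0.003  0.004 -1.   ] w0.502 F [-1.5  3.3  1.6] q7 1.00
world d mm [-0.9 -5.9  0.4]  tool units [ 0.01 -0.24 -0.02]
turn units [ 0.04  0.03 -0.02]
```

```bash
python3 -m crank '[[[0,-0.12,0],[0,0,0],0.5],[[0,-0.12,0],[0,0,0],0.5],[[0,0,0],[0,0,0],0.5],[[0,0.3,0],[0,0,0],0.5],[[0,0.2,0],[0,0,0],0.5]]'; python3 -c "
from h import *
go([0.477,0.203,0.098],84)"; python3 -m crank '[[[0,0,0],[0,0,0],0.5],[[0,0,0],[0,0,0],0.5],[[0,0,0],[0,0,0],0.5],[[0,0,0],[0,0,0],0.5],[[0,0,0],[0,0,0],0.5]]'; python3 -m crank '[[[0,0,0],[0,0,0],0.5],[[0,0,0],[0,0,0],0.5],[[0,0,0],[0,0,0],0.5],[[0,0,0],[0,0,0],0.5],[[0,0,0],[0,0,0],0.5]]'; python3 -c "
from h import *
im=manip.read_camera('scene')[110:230,240:440]; cv2.imwrite('pics/o_s.png',cv2.resize(im,None,fx=4,fy=4)[:,:,::-1])
im=manip.read_camera('top')[190:290,80:250]; cv2.imwrite('pics/o_t.png',cv2.resize(im,None,fx=4.5,fy=4.5)[:,:,::-1])"
```

```text
t: 18.7
tcp_pos: [0.4787, 0.2129, 0.0982]
orientation: [0.055, 0.998, 0.001, 0.002]
force: [-0.2, 0.6, -0.9]
width: 0.499
t18.70 tcp [0.4787 0.2129 0.0982] x [-0.994  0.11  -0.003] y [0.11  0.994 0.003] z [ 0.003  0.003 -1.   ] w0.499 F [-0.2  0.6 -0.9] q7 1.00
world d mm [-1.7 -9.9 -0.2]  tool units [ 0.03 -0.4   0.01]
turn units [ 0.03  0.03 -0.06]
t: 19.12
tcp_pos: [0.4784, 0.2137, 0.0972]
orientation: [0.054, 0.999, 0.0, 0.001]
force: [0.1, 0.4, -0.3]
width: 0.499
t: 19.53
tcp_pos: [0.4783, 0.213, 0.0971]
orientation: [0.054, 0.999, -0.0, 0.001]
force: [-0.6, 0.7, -0.4]
width: 0.497
```

View pics/o_s.png

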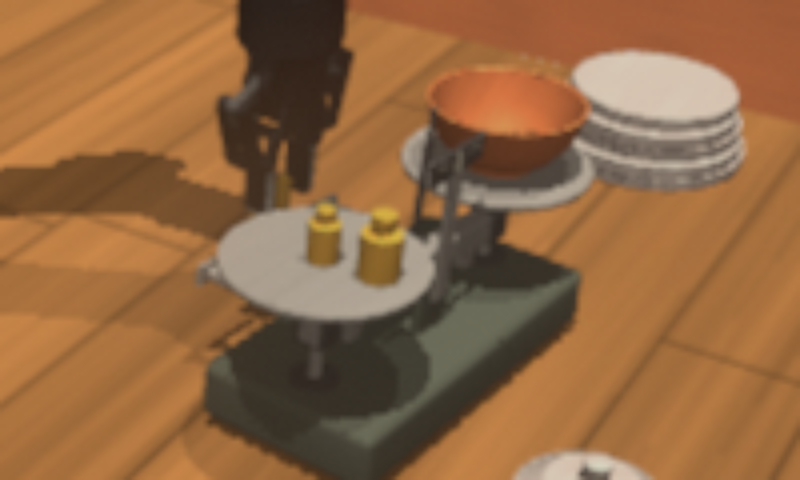

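View pics/o_t.png

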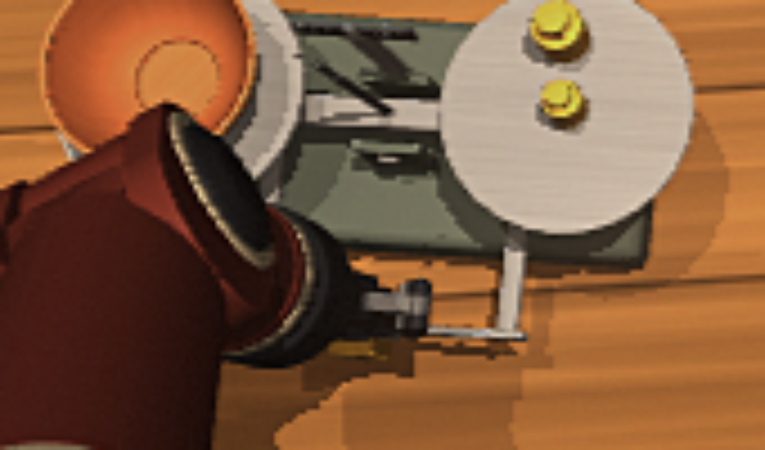

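```bash
python3 -c "
from h import *
for f in 'knmo':
    im=cv2.imread(f'pics/{f}_s.png')[150:330,300:410,::-1].copy()
    b,m=blobs(im,(20,120,60),(35,255,255),200); print(f,b)
"
```

```text
k [([24.5, 90.5], [8, 74, 31, 31, 517]), ([81.3, 100.0], [60, 79, 41, 40, 957])]
n [([85.7, 55.4], [74, 48, 25, 15, 281]), ([26.5, 66.9], [11, 59, 32, 16, 355]), ([83.4, 77.2], [63, 63, 43, 24, 610])]
m [([85.4, 57.3], [73, 50, 26, 16, 309]), ([26.1, 68.6], [11, 61, 31, 15, 338]), ([83.9, 79.5], [62, 65, 44, 25, 577])]
o [([26.1, 58.4], [17, 52, 19, 14, 218]), ([84.0, 65.6], [72, 58, 25, 16, 299]), ([25.3, 76.8], [9, 69, 32, 16, 331]), ([82.9, 87.2], [61, 74, 43, 24, 552])]
```

```bash
cat > tilt.py <<'E'
from h import *
def crop(im): return cv2.resize(im[110:230,240:440],None,fx=4,fy=4)
def edge(im):
    # lower rim of weights pan: bright->dark vertical edge below the pan, sub-pixel, per column
    g=cv2.GaussianBlur(cv2.cvtColor(im,cv2.COLOR_BGR2GRAY).astype(np.float32),(0,0),1.5); out=[]
    for u in range(350,400,4):
        c=np.diff(g[255:345,u]); i=int(np.argmin(c)); 
        if 0<i<len(c)-1:
            a,b,d=c[i-1],c[i],c[i+1]; i=i+0.5*(a-d)/(a-2*b+d)
        out.append(i+255.5)
    return np.array(out)
if __name__=="__main__":
    import sys
    a=edge(crop(cv2.imread('pics/a_scene.png'))); 
    for f in sys.argv[1:]:
        e=edge(cv2.imread(f'pics/{f}_s.png')); d=e-a; print(f,np.round(d,1),'med',np.median(d),'tilt',np.median(d)/35.3*.24)
E
python3 tilt.py e j k m n o
```

```text
e [ 0.4  0.5 -0.  -0.  -0.   0.   0.3  0.8  1.4  0.2  0.1  0.6  0. ] med 0.20510864 tilt 0.0013945063
j [25.7 26.3 26.9 27.3 26.6 24.7 24.7 24.9 26.5 24.6 24.3 26.  24.4] med 25.655426 tilt 0.17442782
k [29.5 30.2 30.8 30.9 28.8 28.3 28.5 28.8 29.1 28.1 28.  28.  27.7] med 28.771454 tilt 0.19561328
m [1.7 2.4 3.1 3.4 3.3 1.4 0.7 1.  3.  3.1 0.7 2.4 3. ] med 2.414917 tilt 0.0164187
n [ 0.3  1.1  0.1  0.  -0.  -0.   0.1  0.2  0.1  0.  -0.   0.3 -0. ] med 0.09222412 tilt 0.00062701956
o [ 9.6 10.2 11.  11.4 11.1  8.7  8.7  9.2 10.8  9.8  8.4 10.1  8.9] med 9.841339 tilt 0.066909954
```

```bash
python3 -m crank '[[[0,0,0],[0,0,0],0.5],[[0,0,0],[0,0,0],0.5],[[0,0,0],[0,0,0],0.5],[[0,0,0],[0,0,0],0.5],[[0,0,0],[0,0,0],0.5]]'; python3 -m crank '[[[0,0,0],[0,0,0],0.5],[[0,0,0],[0,0,0],0.5],[[0,0,0],[0,0,0],0.5],[[0,0,0],[0,0,0],0.5],[[0,0,0],[0,0,0],0.5]]'; python3 -c "
from tilt import *
im=manip.read_camera('scene'); cv2.imwrite('pics/p_s.png',crop(im)[:,:,::-1]); show()
"; python3 tilt.py p
```

```text
t: 20.05
tcp_pos: [0.4783, 0.213, 0.0972]
orientation: [0.054, 0.999, -0.0, 0.001]
force: [-0.0, 1.4, 0.1]
width: 0.499
t: 20.47
tcp_pos: [0.4783, 0.2131, 0.0972]
orientation: [0.054, 0.999, -0.0, 0.001]
force: [0.9, 0.1, -0.3]
width: 0.5
t20.52 tcp [0.4783 0.2131 0.0972] x [-0.994  0.108 -0.002] y [0.108 0.994 0.   ] z [ 0.002 -0.    -1.   ] w0.502 F [-0.  -0.   0.3] q7 0.99
p [9.3 9.8 9.5 8.  7.9 8.2 8.4 8.8 9.8 8.2 8.1 8.5 8. ] med 8.449707 tilt 0.057448436
```

```bash
python3 -m crank '[[[0,-0.2,0],[0,0,0],0.5],[[0,-0.15,0],[0,0,0],0.5]]'; python3 -m crank '[[[0,-0.1,0],[0,0,0],0.5]]';python3 -m crank '[[[0,-0.1,0],[0,0,0],0.5]]'
```

```text
t: 20.68
tcp_pos: [0.4773, 0.2049, 0.0972]
orientation: [0.053, 0.999, 0.0, 0.001]
force: [-0.1, -0.5, -1.1]
width: 0.5
t: 20.77
tcp_pos: [0.4771, 0.202, 0.0972]
orientation: [0.054, 0.999, 0.0, 0.001]
force: [-0.9, 3.0, 0.1]
width: 0.499
t: 20.85
tcp_pos: [0.4768, 0.2, 0.0974]
orientation: [0.054, 0.999, 0.001, 0.001]
force: [-0.8, 2.4, 1.6]
width: 0.501
```

```bash
python3 -m crank '[[[0,-0.06,0],[0,0,0],0.5],[[0,0,0],[0,0,0],0.5]]';python3 -m crank '[[[0,0.3,0],[0,0,0],0.5],[[0,0.2,0],[0,0,0],0.5],[[0,0,0],[0,0,0],0.5],[[0,0,0],[0,0,0],0.5],[[0,0,0],[0,0,0],0.5]]'; python3 -m crank '[[[0,0,0],[0,0,0],0.5],[[0,0,0],[0,0,0],0.5],[[0,0,0],[0,0,0],0.5],[[0,0,0],[0,0,0],0.5],[[0,0,0],[0,0,0],0.5]]';python3 -m crank '[[[0,0,0],[0,0,0],0.5],[[0,0,0],[0,0,0],0.5],[[0,0,0],[0,0,0],0.5],[[0,0,0],[0,0,0],0.5],[[0,0,0],[0,0,0],0.5]]';python3 -m crank '[[[0,0,0],[0,0,0],0.5],[[0,0,0],[0,0,0],0.5],[[0,0,0],[0,0,0],0.5],[[0,0,0],[0,0,0],0.5],[[0,0,0],[0,0,0],0.5]]'; python3 -c "
from tilt import *
im=manip.read_camera('scene'); cv2.imwrite('pics/q_s.png',crop(im)[:,:,::-1]); show()
"; python3 tilt.py q
```

```text
t: 21.02
tcp_pos: [0.4767, 0.1985, 0.0978]
orientation: [0.054, 0.999, 0.002, 0.001]
force: [0.4, -0.1, 0.1]
width: 0.5
t: 21.43
tcp_pos: [0.4782, 0.211, 0.0974]
orientation: [0.054, 0.999, 0.001, 0.001]
force: [0.1, -1.0, -0.2]
width: 0.499
t: 21.85
tcp_pos: [0.4779, 0.2103, 0.0971]
orientation: [0.054, 0.999, -0.0, 0.001]
force: [0.6, 0.2, -0.2]
width: 0.5
t: 22.27
tcp_pos: [0.478, 0.2099, 0.0972]
orientation: [0.054, 0.999, -0.0, 0.001]
force: [0.3, -0.0, 0.2]
width: 0.495
t: 22.68
tcp_pos: [0.478, 0.21, 0.0972]
orientation: [0.054, 0.999, -0.0, 0.001]
force: [0.2, 0.6, -0.6]
width: 0.498
t22.73 tcp [0.478  0.21   0.0972] x [-0.994  0.109 -0.002] y [ 0.109  0.994 -0.   ] z [ 0.002 -0.    -1.   ] w0.497 F [ 0.5 -0.1 -0.5] q7 1.00
q [13.7 14.4 15.  15.4 15.3 13.6 12.9 13.2 15.  14.4 12.5 14.2 12.9] med 14.205933 tilt 0.09658424
```

View pics/q_s.png

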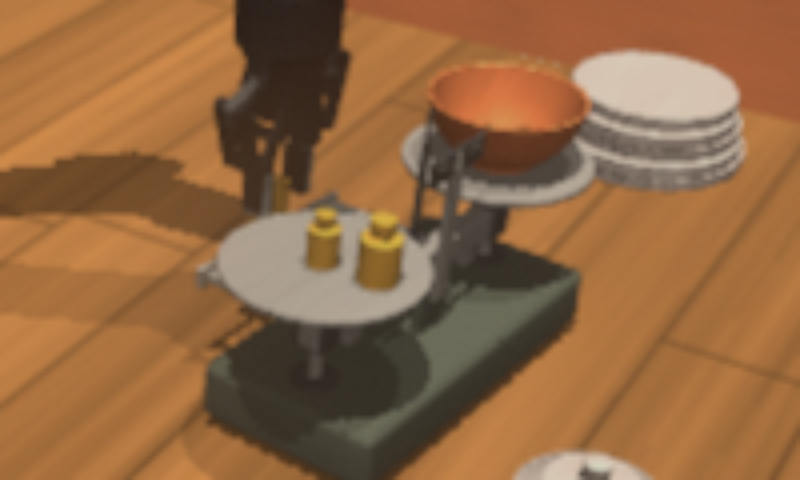

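```bash
python3 -m crank '[[[0,-0.2,0],[0,0,0],0.5],[[0,-0.15,0],[0,0,0],0.5],[[0,-0.1,0],[0,0,0],0.5]]'; python3 -m crank '[[[0,-0.06,0],[0,0,0],0.5]]'
```

```text
t: 22.98
tcp_pos: [0.4767, 0.1987, 0.0972]
orientation: [0.054, 0.999, 0.0, 0.001]
force: [-0.8, 0.8, -0.0]
width: 0.5
t: 23.07
tcp_pos: [0.4765, 0.1972, 0.0973]
orientation: [0.054, 0.999, 0.001, 0.001]
force: [-0.9, 2.5, 0.1]
width: 0.497
```

Now a bit more, then back off, lift out of the tab and look at the pointer.

```bash
python3 -m crank '[[[0,-0.04,0],[0,0,0],0.5],[[0,0,0],[0,0,0],0.5],[[0,0.3,0],[0,0,0],0.5],[[0,0.3,0],[0,0,0],0.5],[[0,0.05,0],[0,0,0],0.5]]';python3 -m crank '[[[0,0,-0.4],[0,0,0],0.5],[[0,0,-0.8],[0,0,0],0.5],[[0,0,-1],[0,0,0],0.5],[[0,0,-1],[0,0,0],0.5],[[0,0,-1],[0,0,0],0.5]]'; python3 -m crank '[[[0.4,-0.6,-1],[0,0,0],0.5],[[0.5,-1,-0.8],[0,0,0],0.5],[[0.2,-1,-0.3],[0,0,0],0.5],[[0,-1,0],[0,0,0],0.5],[[0,-0.4,0],[0,0,0],0.5]]';python3 -m crank '[[[0,0,0],[0,0,0],0.5],[[0,0,0],[0,0,0],0.5],[[0,0,0],[0,0,0],0.5],[[0,0,0],[0,0,0],0.5],[[0,0,0],[0,0,0],0.5]]'; python3 -m crank '[[[0,0,0],[0,0,0],0.5],[[0,0,0],[0,0,0],0.5],[[0,0,0],[0,0,0],0.5],[[0,0,0],[0,0,0],0.5],[[0,0,0],[0,0,0],0.5]]';python3 -c "
from tilt import *
im=manip.read_camera('scene'); cv2.imwrite('pics/r_s.png',crop(im)[:,:,::-1]); show()
im=manip.read_camera('wrist'); cv2.imwrite('pics/r_w.png',im[:,:,::-1])
im=manip.read_camera('top')[170:290,80:250]; cv2.imwrite('pics/r_t.png',cv2.resize(im,None,fx=4.5,fy=4.5)[:,:,::-1])
"; python3 tilt.py r
```

```text
t: 23.48
tcp_pos: [0.4785, 0.2125, 0.0976]
orientation: [0.055, 0.998, 0.001, 0.001]
force: [-0.1, 0.7, -0.5]
width: 0.501
t: 23.9
tcp_pos: [0.4742, 0.2123, 0.2026]
orientation: [0.053, 0.999, -0.004, -0.006]
force: [-0.1, 0.1, -1.2]
width: 0.499
t: 24.32
tcp_pos: [0.4387, 0.1184, 0.268]
orientation: [0.048, 0.999, 0.001, 0.003]
force: [0.4, -0.1, 0.4]
width: 0.499
t: 24.73
tcp_pos: [0.4387, 0.1199, 0.2684]
orientation: [0.049, 0.999, 0.002, 0.003]
force: [-0.4, 0.3, 0.0]
width: 0.503
t: 25.15
tcp_pos: [0.4385, 0.1232, 0.2669]
orientation: [0.046, 0.999, 0.002, 0.001]
force: [0.1, -0.1, -0.5]
width: 0.503
t25.20 tcp [0.4385 0.1231 0.2668] x [-0.996  0.092 -0.002] y [0.092 0.996 0.003] z [ 0.002  0.003 -1.   ] w0.498 F [-0.2  0.5  0.5] q7 1.16
r [17.4 18.1 18.2 16.2 16.  16.2 16.5 16.8 17.  16.1 16.  16.  15.7] med 16.194946 tilt 0.11010728
```

View pics/r_w.png

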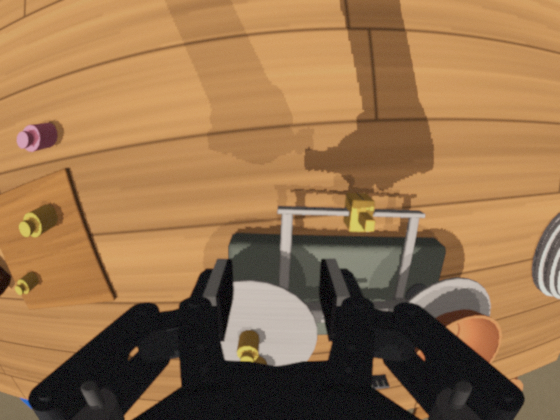

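View pics/r_t.png

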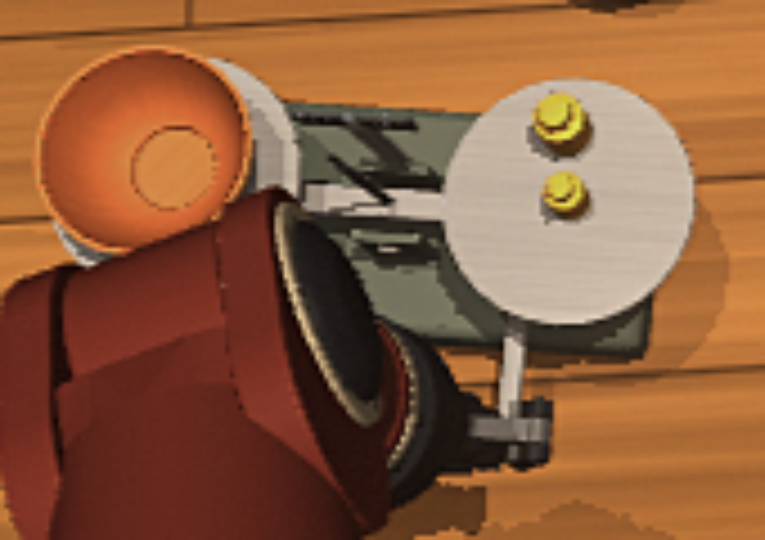

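View pics/r_s.png

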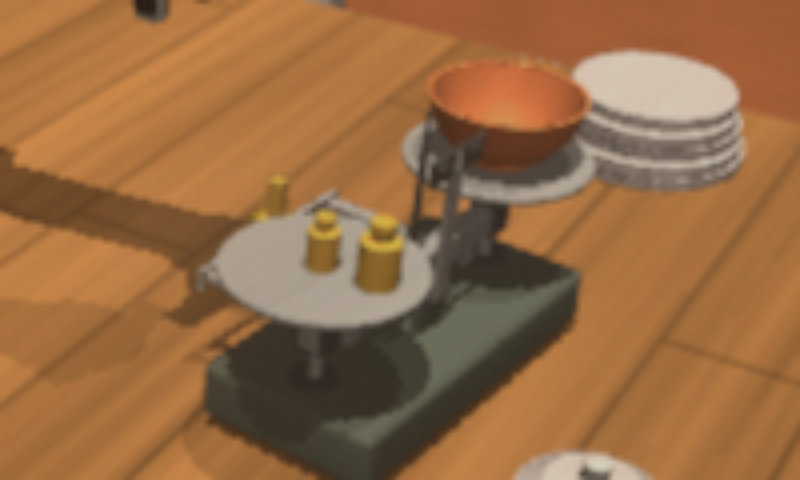

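```bash
python3 -c "
from tilt import *
im=manip.read_camera('top')[190:225,138:185]; cv2.imwrite('pics/s_t.png',cv2.resize(im,None,fx=16,fy=16,interpolation=cv2.INTER_CUBIC)[:,:,::-1])
im=manip.read_camera('scene')[128:175,335:375]; cv2.imwrite('pics/s_s.png',cv2.resize(im,None,fx=12,fy=12,interpolation=cv2.INTER_CUBIC)[:,:,::-1])
print(plane('top',(166,214),.2), ray('top',(166,214))[0])
o=np.array([.5937,.1943]); print('tip lvl',proj('top',[*o,.21]),proj('scene',[*o,.21]), 'pivot',proj('top',[*o,.1]))
"
```

```text
[0.57243983 0.16541311 0.2       ] [ 0.3585527  -0.07190766  1.09364341]
tip lvl [152.30670176 204.81335141] [346.47215258 136.846264  ] pivot [165.09350234 215.06511436]
```

View pics/s_t.png

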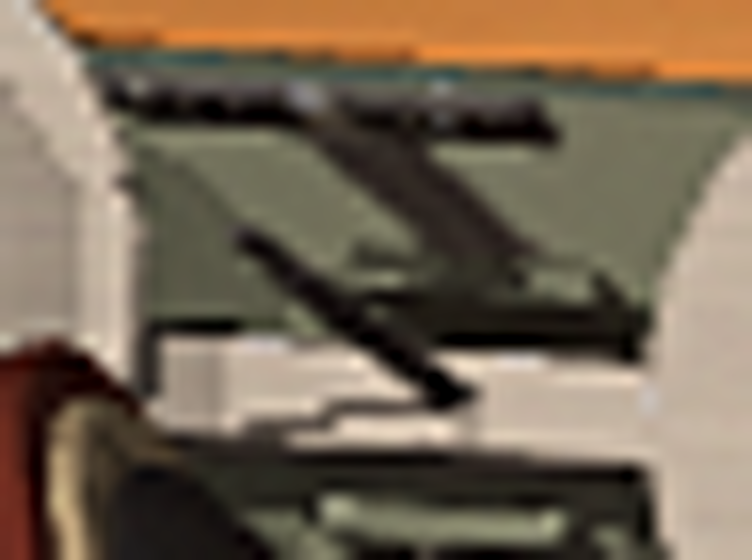

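View pics/s_s.png

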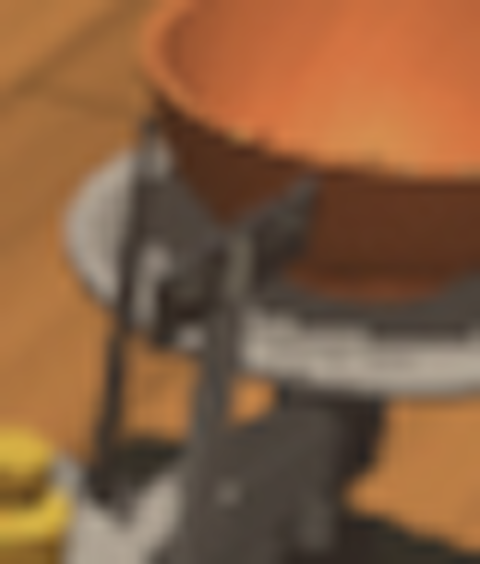

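```bash
python3 -c "
from h import *
ya=np.array([.106,.994]); xa=np.array([.994,-.106]); o=np.array([.5937,.1943])
tip=plane('top',(152.8,204.5),.21)[:2]-o; print('tip',tip@xa*1e3,tip@ya*1e3)
for z in (.195,.2,.205,.21):
  b=plane('top',(156.6,195.4),z)[:2]-o
  l=plane('top',(138+105/16-.5,190+88/16-.5),z)[:2]-o; r=plane('top',(138+550/16-.5,190+125/16-.5),z)[:2]-o
  print(z,'band',b@xa*1e3,b@ya*1e3,'plate mid',(l+r)@ya*500,'w',(l-r)@ya*1e3)
# same for initial picture at known tilt 0: tip should be +14 mm
im=cv2.imread('pics/a_top.png')[190:225,138:185]; cv2.imwrite('pics/s_ta.png',cv2.resize(im,None,fx=16,fy=16,interpolation=cv2.INTER_CUBIC))
"
```

```text
tip 0.7922239851652833 -1.0511379791841455
0.195 band 26.696876796655367 -2.5751844105338106 plate mid -5.979455353590307 w 66.11456346708569
0.2 band 25.40484441996673 -4.17181797964436 plate mid -7.557147755895418 w 65.74670585650112
0.205 band 24.112812043278083 -5.768451548754854 plate mid -9.134840158200564 w 65.37884824591661
0.21 band 22.82077966658944 -7.365085117865403 plate mid -10.712532560505737 w 65.01099063533205
```

View pics/s_ta.png

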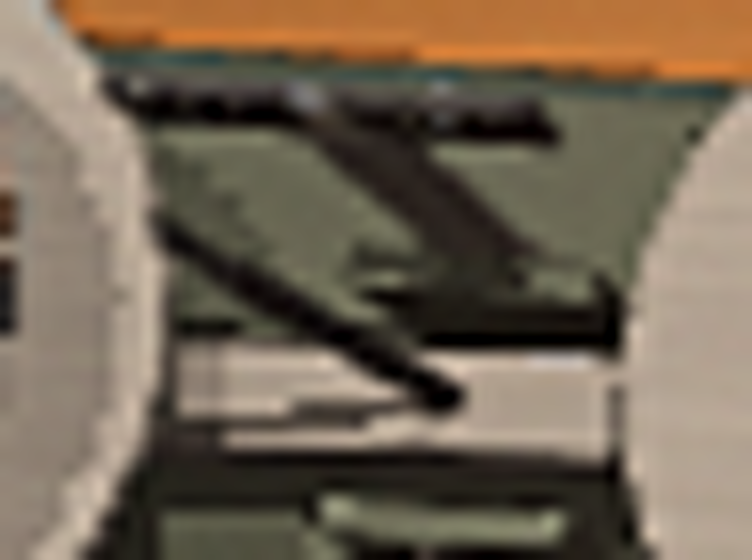

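```bash
python3 -c "
from tilt import *
im=manip.read_camera('scene'); cv2.imwrite('pics/t_s.png',crop(im)[:,:,::-1])
go([.478,.211,.097],84)
"; python3 tilt.py t; python3 -m crank '[[[-0.3,0.8,0.2],[0,0,0.1],0.5],[[-0.4,0.8,0.6],[0,0,0],0.5],[[-0.4,0.9,0.8],[0,0,0],0.5],[[-0.2,0.5,0.8],[0,0,0],0.5],[[0,0.2,0.3],[0,0,0],0.5]]'; python3 -c "
from h import *
go([.478,.211,.097],84)"
```

```text
t25.45 tcp [0.4386 0.1228 0.267 ] x [-0.996  0.092 -0.002] y [0.092 0.996 0.003] z [ 0.003  0.003 -1.   ] w0.501 F [-0.1 -0.3  0.4] q7 1.16
world d mm [  39.4   88.2 -170. ]  tool units [-1.23  3.64  6.82]
turn units [0.03 0.02 0.12]
t [17.4 18.1 18.3 16.2 15.9 16.2 16.5 16.8 17.1 16.1 16.  15.7 15.7] med 16.198425 tilt 0.110130936
t: 25.87
tcp_pos: [0.4839, 0.1996, 0.2012]
orientation: [0.056, 0.998, 0.003, 0.006]
force: [-0.4, -0.7, 0.3]
width: 0.5
t25.87 tcp [0.4839 0.1996 0.2012] x [-0.994  0.111 -0.012] y [0.111 0.994 0.006] z [ 0.012  0.005 -1.   ] w0.500 F [-0.4 -0.7  0.3] q7 1.03
world d mm [  -5.9   11.4 -104.2]  tool units [0.33 0.4  4.17]
turn units [ 0.06  0.11 -0.06]
```

```bash
python3 -m crank '[[[0.2,0.3,0.7],[0.05,0.1,-0.05],0.5],[[0.1,0.15,0.8],[0,0,0],0.5],[[0,0,0.8],[0,0,0],0.5],[[0,0,0.5],[0,0,0],0.5],[[0,0,0],[0,0,0],0.5]]'; python3 -c "
from h import *
go([.478,.211,.097],84)"
```

```text
t: 26.28
tcp_pos: [0.4773, 0.2131, 0.1284]
orientation: [0.052, 0.999, 0.0, -0.0]
force: [-1.0, 0.0, 0.7]
width: 0.503
t26.28 tcp [0.4773 0.2131 0.1284] x [-0.995  0.104  0.   ] y [0.104 0.995 0.001] z [-0.     0.001 -1.   ] w0.503 F [-1.   0.   0.7] q7 1.00
world d mm [  0.7  -2.1 -31.4]  tool units [-0.04 -0.08  1.26]
turn units [ 0.01 -0.    0.01]
```

```bash
python3 -m crank '[[[0,-0.05,0.5],[0,0,0],0.5],[[0,0,0.4],[0,0,0],0.5],[[0,0,0.2],[0,0,0],0.5],[[0,0,0],[0,0,0],0.5]]'; python3 -c "
from h import *
go([.478,.211,.097],84)"
```

```text
t: 26.62
tcp_pos: [0.4783, 0.2109, 0.1024]
orientation: [0.053, 0.999, 0.001, 0.001]
force: [-0.2, -0.0, 0.8]
width: 0.5
t26.62 tcp [0.4783 0.2109 0.1024] x [-0.994  0.105 -0.003] y [0.105 0.994 0.001] z [ 0.003  0.001 -1.   ] w0.500 F [-0.2 -0.   0.8] q7 1.00
world d mm [-0.3  0.1 -5.4]  tool units [0.01 0.   0.22]
turn units [ 0.01  0.03 -0.01]
```

```bash
python3 -m crank '[[[0,-0.15,0.2],[0,0,0],0.5],[[0,-0.15,0],[0,0,0],0.5],[[0,-0.1,0],[0,0,0],0.5]]'; python3 -m crank '[[[0,-0.06,0],[0,0,0],0.5]]'; python3 -m crank '[[[0,-0.06,0],[0,0,0],0.5]]'
```

```text
t: 26.87
tcp_pos: [0.4784, 0.201, 0.0986]
orientation: [0.052, 0.999, 0.001, 0.003]
force: [0.3, -0.9, -1.0]
width: 0.499
t: 26.95
tcp_pos: [0.4784, 0.1989, 0.099]
orientation: [0.053, 0.999, 0.001, 0.003]
force: [-0.3, -0.5, -0.2]
width: 0.5
t: 27.03
tcp_pos: [0.4785, 0.197, 0.0994]
orientation: [0.053, 0.999, 0.002, 0.004]
force: [0.5, 0.5, -0.3]
width: 0.497
```

```bash
python3 -m crank '[[[0,-0.04,0],[0,0,0],0.5]]'; python3 -m crank '[[[0,-0.03,0],[0,0,0],0.5]]'
```

```text
t: 27.12
tcp_pos: [0.4785, 0.1963, 0.0997]
orientation: [0.053, 0.999, 0.002, 0.004]
force: [-0.4, 1.4, -0.9]
width: 0.497
t: 27.2
tcp_pos: [0.4785, 0.1959, 0.0999]
orientation: [0.053, 0.999, 0.003, 0.004]
force: [-0.4, 1.8, -0.5]
width: 0.5
```

```bash
python3 -m crank '[[[0,-0.03,0],[0,0,0],0.5],[[0,0.25,0],[0,0,0],0.5],[[0,0.3,0],[0,0,0],0.5],[[0,0.1,0],[0,0,0],0.5],[[0,0,0],[0,0,0],0.5]]';python3 -m crank '[[[0,0,-0.4],[0,0,0],0.5],[[0,0,-0.8],[0,0,0],0.5],[[0,0,-1],[0,0,0],0.5],[[0,0,-1],[0,0,0],0.5],[[0,0,-1],[0,0,0],0.5]]'; python3 -m crank '[[[0.4,-0.6,-1],[0,0,0],0.5],[[0.5,-1,-0.8],[0,0,0],0.5],[[0.2,-1,-0.3],[0,0,0],0.5],[[0,-1,0],[0,0,0],0.5],[[0,-0.4,0],[0,0,0],0.5]]';python3 -m crank '[[[0,0,0],[0,0,0],0.5],[[0,0,0],[0,0,0],0.5],[[0,0,0],[0,0,0],0.5],[[0,0,0],[0,0,0],0.5],[[0,0,0],[0,0,0],0.5]]'; python3 -m crank '[[[0,0,0],[0,0,0],0.5],[[0,0,0],[0,0,0],0.5],[[0,0,0],[0,0,0],0.5],[[0,0,0],[0,0,0],0.5],[[0,0,0],[0,0,0],0.5]]';python3 -c "
from tilt import *
im=manip.read_camera('scene'); cv2.imwrite('pics/u_s.png',crop(im)[:,:,::-1]); cv2.imwrite('pics/u_full.png',im[:,:,::-1]); show()
im=manip.read_camera('top')[190:225,138:185]; cv2.imwrite('pics/u_t.png',cv2.resize(im,None,fx=16,fy=16,interpolation=cv2.INTER_CUBIC)[:,:,::-1])
"; python3 tilt.py u
```

```text
t: 27.62
tcp_pos: [0.4807, 0.2131, 0.1005]
orientation: [0.053, 0.999, 0.003, 0.004]
force: [0.5, 0.3, 0.1]
width: 0.5
t: 28.03
tcp_pos: [0.4757, 0.2111, 0.2056]
orientation: [0.052, 0.999, -0.002, -0.002]
force: [0.4, 0.3, -0.4]
width: 0.502
t: 28.45
tcp_pos: [0.4398, 0.1157, 0.2706]
orientation: [0.048, 0.999, 0.003, 0.006]
force: [-0.4, 0.5, -0.5]
width: 0.497
t: 28.87
tcp_pos: [0.4398, 0.1169, 0.2712]
orientation: [0.049, 0.999, 0.004, 0.006]
force: [0.6, -0.2, 0.2]
width: 0.498
t: 29.28
tcp_pos: [0.4396, 0.1201, 0.2696]
orientation: [0.046, 0.999, 0.004, 0.005]
force: [0.2, -0.4, -0.3]
width: 0.503
t29.33 tcp [0.4396 0.1202 0.2696] x [-0.996  0.092 -0.009] y [0.092 0.996 0.008] z [ 0.01   0.007 -1.   ] w0.505 F [ 0.2 -0.6 -0. ] q7 1.17
u [17.5 18.2 18.8 18.6 16.7 16.4 16.7 17.  18.2 16.3 16.1 17.2 16. ] med 17.02597 tilt 0.11575731
```

View pics/u_t.png

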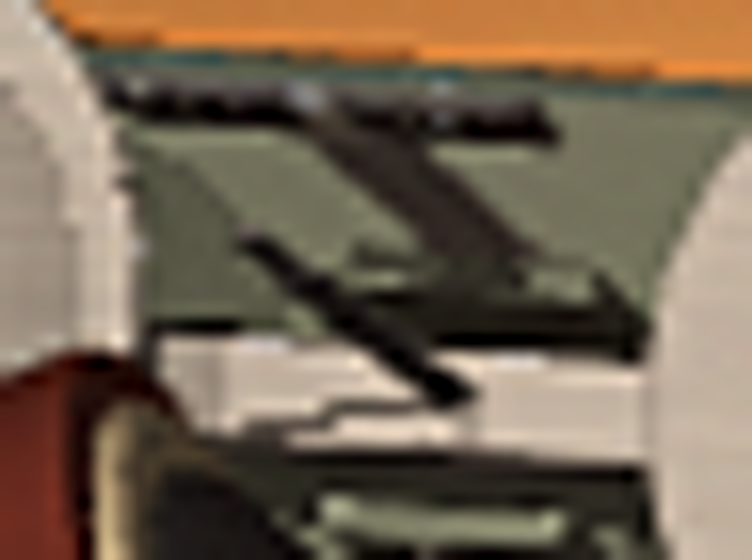

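View pics/u_full.png

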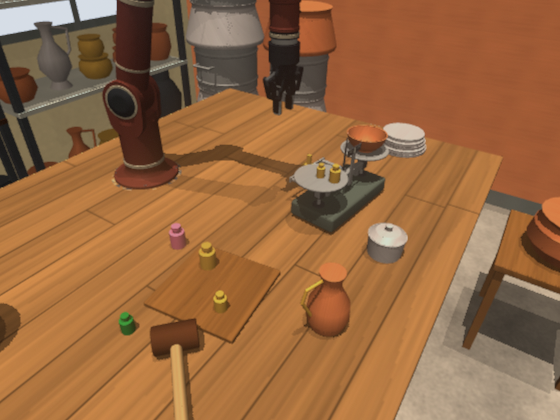

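```bash
python3 -c "
from h import *
show(); manip.close_job(); show()"
```

```text
t29.38 tcp [0.4396 0.12   0.2697] x [-0.996  0.093 -0.009] y [0.092 0.996 0.007] z [ 0.01   0.007 -1.   ] w0.499 F [-0.2 -0.6 -0.6] q7 1.17
the job is handed in; nothing more can be done
the job is handed in; nothing more can be done
```

I set one 200 g weight and the 100 g weight upright on the weights pan, then slid the poise with light pushes on the side of its tab until the beam floated close to level. I handed the job in at about 29 s. The poise ended at roughly 45–50 mm, which puts the bowl at about 400–415 g.

**Beam:** The weights pan's rim in the scene view put the beam at about 0.116 rad, up from 0.110 before the last nudge. The pointer tip in the top view gave about 0.105 rad before that nudge and had moved slightly further by the end. The two methods differ by about 0.01 rad, but both fall inside 0.09–0.15. I could not read the pale band itself sharply enough to confirm the pointer sits in it.

**Everything else:** The last pictures showed both weights standing on the pan and the bowl on its pan. The 500 g and the other 200 g weight were on the board, and the jug, pot and mallet had not visibly moved. The gripper was clear of everything. The highest contact force I read at the tab was about 3–4 N.

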